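# Tip a bar out of its storage tube and click it into the clip block

### The job

The round bar lies out of reach inside the closed-end tube that pivots on the stand: tip the tube's mouth down so that the bar slides out against the lip, then take the bar by its bare end, lift it over the lip and draw it right out. Lay it along the slot of the clip block, its middle over the block and both ends sticking out about equally, and press it down past the two sprung side balls until it is held on the bottom of the slot. Leave the bystanders standing where they are.

Things in the scene. Friction and masses are not known exactly. Their poses are not given: they have to be found in the camera images.
- tube_mouth (a point): Centre of the open mouth of the bare steel tube. x runs along the tube's axis from the mouth towards the closed far end, y is level, z is up when the tube is level. Tube: 136 mm long, 42 outside diameter, bore 36 and 132 deep. Bar and bore are slippery: tipped past 0.25 rad the bar slides out by itself, to the lip. The bore is 12 mm wider than the bar, so there the bar can be lifted 10 mm.
- pivot (a point): Pivot of the tube, at its mid-length on its axis (68 mm behind the mouth), 125 mm above the bench; axes fixed to the stand: x towards the closed end, y the pivot axis, z up. Painted uprights stand 29 to 39 mm either side (34 mm long, 138 high) on a base plate 110 x 92 x 10 mm fixed to the bench.
- lip (a point): Middle of the upper inner edge of the lip that stops the bar, on the tube: 70 mm outside the mouth and 7 mm above the bore's bottom line (11 mm below the tube's axis). A flat tongue, 14 mm wide, carries it out from the mouth along the bore's bottom line. A bar stopped here has 70 mm bare, lying on the tongue. Axes as the mouth's.
- tube (a joint): Tipping angle of the tube in rad: 0 level, growing as the mouth goes down, stops at -0.15 and 0.36. A stiff pivot (0.35 N m of friction): it stays where it is left; about 7 N on the tube's top 50 mm in front of the pivot turns it.
- bar_mid (a point): Centre of the plain round aluminium bar, 24 mm in diameter and 130 mm long, about 0.16 kg, the same at both ends; x runs along the bar. It starts wholly inside the tube. To draw it out of the tube from the lip it must travel at least 62 mm.
- clip_seat (a point): Where the bar's centre belongs in the clip block: x along the slot (the bar may lie either way round), z up, 62 mm above the bench. Dark steel block on a base plate 80 x 90 x 10 mm, fixed. The slot is open at the top and both ends, 38 mm long, 26 wide, between cheeks 10 mm thick; its floor is 50 mm and the cheeks' tops 73 mm above the bench, so a seated bar stands 1 mm above the cheeks.
- ball_spot (a point): Point half-way between the centres of the two sprung steel balls, 8 mm in diameter, 26 mm apart along the slot, that stand 4 mm out of the slot's +y cheek, 6 mm above the seat point. A bar laid in rests level on them about 14 mm above its seat; its own weight does not push it in. Pressing down with some 5 to 15 N drives the balls back, and the bar goes to the slot's floor and is held.
- spray_lube: Bystander: upright spray can, 59 mm across, 225 high, between the two work places. Origin at its foot.
- oil_can: Bystander: copper oil can with a long spout, 68 x 108 mm, 181 high, at the back. Origin at its foot. Right behind it and behind both work places stands the fixed, tall tool chest: do not lean the wrist back into it.
- grease_tin: Bystander: round tin with lid, 70 mm across, 64 high, near the front edge. Origin at its foot.
- jar_pins: Bystander: screw-top jar, 62 mm across, 104 high, at the left. Origin at its foot.
- tape_measure: Bystander: tape measure, 34 x 78 mm, 60 high, at the right. Origin at its foot.
- wood_block: Bystander: wooden packing block, 45 x 90 mm, 38 high, at the right. Origin at its foot.
- can_big: Fixed bystander: big galvanised can, 126 mm across, 166 high, at the right front; more fixed cans stand behind and beside it. Origin at its foot.

How it is judged:
By the outcome, as a careful person would: the job done as asked, in the order asked, and still so for the second after the job is handed in, with the robot touching nothing.
It also fails if it takes over 54 s, if anything falls off the work surface, if the arm or the gripper's body presses on something with over 40 N, if the wrist force passes 120 N, or if a joint passes its speed limit or range.

### The arm

A 6-joint arm with a two-finger parallel gripper is mounted at the origin on a cart in front of the work surface, level with it; the furniture and walls round the work are solid. World frame = base frame: x ahead of the robot, y to its left, z up, the work surface at z = 0. Lengths are in m, angles in rad, forces in N, time in s.
With the tool pointing down it reaches from about 0.25 to 0.725 m from the base axis. Payload 4 kg.
Tool frame: the origin (TCP) lies at the very end of the fingers, on their centre line; the grasp point (between the pads) lies 19 mm behind it; x points along the fingers, y is the direction in which the jaws open and shut, and the axes are right-handed (so a half turn about x gives the same grasp; the last joint's range is limited). The gripper opens to 85 mm and grips with 20 to 120 N. Pads are 22 mm wide; open, the fingers measure 114 mm over their backs; the gripper's body (76 mm by 85 mm) begins 54 mm behind the grasp point. The pads swing forward as they close: fully open they stand 13 mm farther back than shut.
Start: joints at [-1.204, 0.241, 0.005, 1.335, 0, 1.571], TCP at [0.179, -0.467, 0.231] pointing down, gripper open.
Joint ranges: [-2.72, 2.72], [-1.05, 1.87], [-1.09, 1.28], [-1.99, 2.15], [-1.42, 1.44], [-3.14, 3.14]. Speed limits (rad/s): [2.79, 2.79, 3.14, 3.14, 3.14, 3.14].

### API

Orientations are given as a unit quaternion [x, y, z, w].
In Python, from workcell import get_obs, camera, job_done gives the robot as it stands. The module is installed in compiled form; this text tells all that it offers.
- The arm moves only by the tool arm_command, never from a script. Its argument "motion" is a list of rows, each an object of numbers: "x", "y", "z": the shift along the tool's x, y, z in m; "roll": the turn about the tool's x in rad; "fingers": the opening, from 0 (shut) to 1 (fully open). A call has 1 to 20 rows; each row shifts and turns the pose as measured when the row begins, along the tool's axes as they then stand; what a row does not reach is not made up. A row lasts 1/12 s, in which the tool goes at most 41.7 mm and 7.16 degrees, less where a joint would pass 70% of its speed; a pose out of reach is approached as far as the arm can. A call is refused whole if a number of a shift passes 0.0417 or a number of a turn 0.125, either way. A call with a gripper value outside its range is refused whole. The fingers move at their own pace and stop on an object; the grip force is fixed at half the most. Time passes only in rows, so rows that do not move let the fingers close. It gives the time, the measured TCP pose, the force and the opening at its end, in the units of the state.
- get_obs(): the state, without advancing time (a new reading comes with each control period).
- camera(name): name is "side" or "top" or "wrist"; returns a dict with "frame" (400x640x3 uint8, red, green, blue), "intrinsics" (3x3 intrinsics, pixels), "rvec" (rotation vector, rad) and "tvec" (3), from world to camera coordinates, as OpenCV has them. Camera axes: x right, y down, z forward; pixel columns grow to the right and rows downward; lengths in m; the calibration is good to about 2 mm. A picture is of the moment at which its call begins. There is no depth.
- job_done(): hands the job in, once; it reports no verdict.
The state is a dict: "clock": time; "joint_pos": joint angles; "joint_vel": joint speeds; "tau": joint torques, N m; "eef_pos": TCP position; "tool_rot": TCP orientation; "ft_force": force on the tool from outside, world axes, zero at the start; "ft_torque": the same for the moment, N m; "grip_width": finger opening in m.
Only numpy, scipy, OpenCV 4.12 (cv2) and the standard library are available. Lean on these libraries where they do the work, as an engineer would, in place of code of your own. Each camera call takes 0.05 s, during which the arm holds its last target.

## Working session

There is one attempt and no reset: what is moved stays moved. The work goes in short steps, Python scripts to look and compute and a tool call to move; the robot and the scene stay as the last step left them, time stands still between calls to the robot, and variables do not carry over. Pictures are saved under pics/ and viewed, and the job is handed in when it is done.

Besides the shell and the picture viewer there is one more tool, called after "Emit:" as name([rows], argument=value, ...), one row to a line, values as JSON. arm_command: Moves the arm, as the interface text tells. Its arguments: {"type":"object","properties":{"motion":{"type":"array","items":{"type":"object","properties":{"x":{"type":"number"},"y":{"type":"number"},"z":{"type":"number"},"roll":{"type":"number"},"fingers":{"type":"number"}}}}},"required":["motion"]}

```bash
mkdir -p pics; ls; cat > h.py <<'E'
import numpy as np, cv2
from scipy.spatial.transform import Rotation as R
from workcell import get_obs, camera
def snap(n,f):
    c=camera(n); cv2.imwrite('pics/'+f,c['frame'][:,:,::-1]); np.savez('pics/'+f[:-4]+'.npz',**c); return c
def ray(c,u,v):
    Rm=cv2.Rodrigues(np.array(c['rvec'],float))[0]; K=np.array(c['intrinsics'])
    o=-Rm.T@np.array(c['tvec']).ravel(); d=Rm.T@np.linalg.solve(K,[u,v,1.]); return o,d/np.linalg.norm(d)
def onz(c,u,v,z):
    o,d=ray(c,u,v); return o+d*(z-o[2])/d[2]
def proj(c,p):
    return cv2.projectPoints(np.array(p,float).reshape(-1,1,3),np.array(c['rvec'],float),np.array(c['tvec'],float),np.array(c['intrinsics'],float),None)[0].reshape(-1,2)
def tri(c1,p1,c2,p2):
    o1,d1=ray(c1,*p1);o2,d2=ray(c2,*p2)
    A=np.stack([d1,-d2],1); s=np.linalg.lstsq(A,o2-o1,rcond=None)[0]
    a=o1+s[0]*d1;b=o2+s[1]*d2; return (a+b)/2,np.linalg.norm(a-b)
E
python3 - <<'E'
from h import *
for n in ['side','top','wrist']:
    c=snap(n,n+'0.png'); o,d=ray(c,320,200); print(n,o,d,c['intrinsics'][0][0])
print(get_obs())
E
```

```text
pics
side [-0.13570512 -1.17294446  0.74877342] [ 0.45905431  0.76301328 -0.45506029] 490.3658904450194
top [ 0.30499157 -0.10383701  1.29604346] [ 0.19709985  0.00878611 -0.98034405] 413.2994832015297
wrist [ 0.25611519 -0.43777321  0.37352073] [-0.3054105  -0.11273889 -0.94552333] 298.6803990812161
{'clock': 0.15, 'joint_pos': array([-1.20401395e+00,  2.41265064e-01,  4.01046276e-03,  1.33523247e+00,
        2.83029441e-06,  1.57080667e+00]), 'joint_vel': array([-0.00028971, -0.00346679,  0.0037128 , -0.00020338, -0.00085605,
       -0.0004662 ]), 'tau': array([-2.44582761e-04, -3.72634041e+01,  2.52638966e+01,  1.23629815e-02,
       -5.87357619e-06,  2.23665097e-05]), 'eef_pos': array([ 0.1791269 , -0.46627223,  0.23059607]), 'tool_rot': array([-0.69514163, -0.12953577,  0.6953577 , -0.12835992]), 'ft_force': array([ 0.32841865, -1.09505564, -0.002252  ]), 'ft_torque': array([0.0280248 , 0.01344645, 0.00078419]), 'grip_width': 0.08529924679488485}
```

View pics/side0.png

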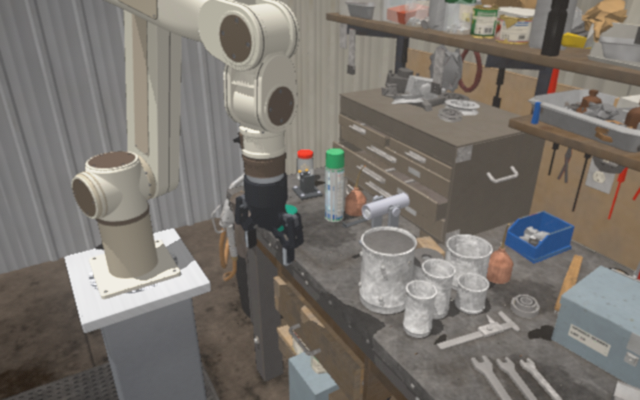

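View pics/top0.png

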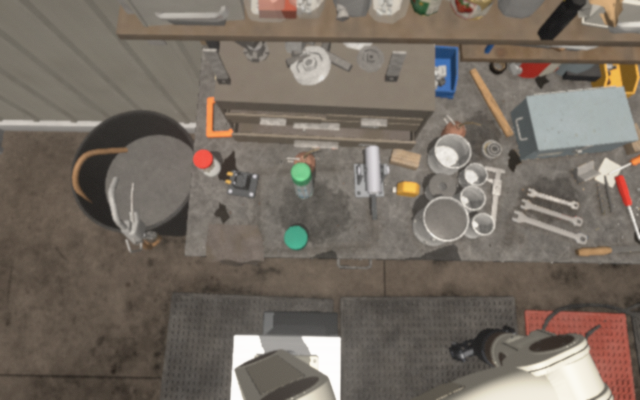

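View pics/wrist0.png

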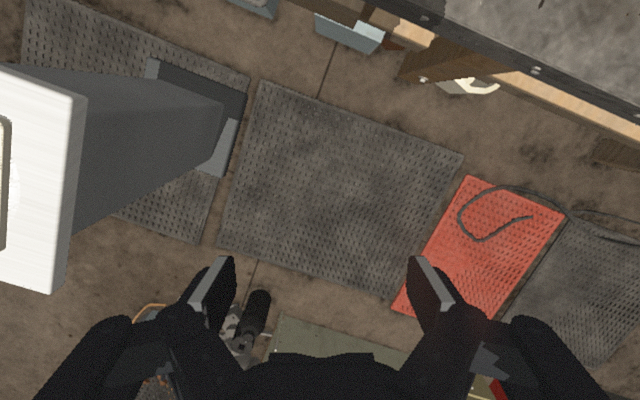

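```bash
python3 - <<'E'
import cv2,numpy as np
a=cv2.imread('pics/top0.png')
cv2.imwrite('pics/t0a.png',cv2.resize(a[130:270,190:330],None,fx=4,fy=4,interpolation=cv2.INTER_CUBIC))
cv2.imwrite('pics/t0b.png',cv2.resize(a[130:230,330:430],None,fx=6,fy=6,interpolation=cv2.INTER_CUBIC))
a=cv2.imread('pics/side0.png')
cv2.imwrite('pics/s0.png',cv2.resize(a[130:250,270:420],None,fx=5,fy=5,interpolation=cv2.INTER_CUBIC))
E
```

```text
(no output)
```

View pics/t0a.png

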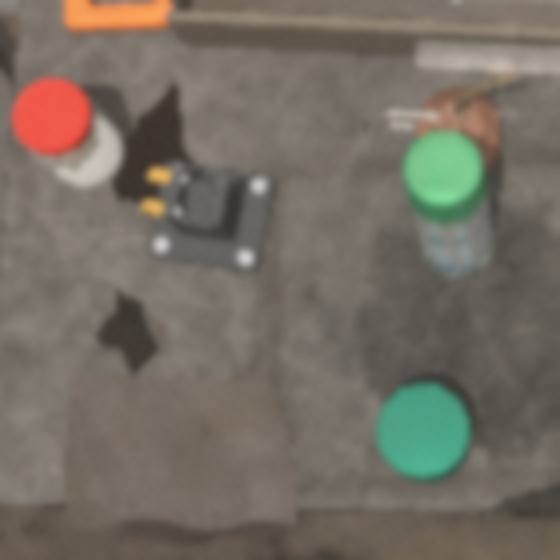

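View pics/t0b.png

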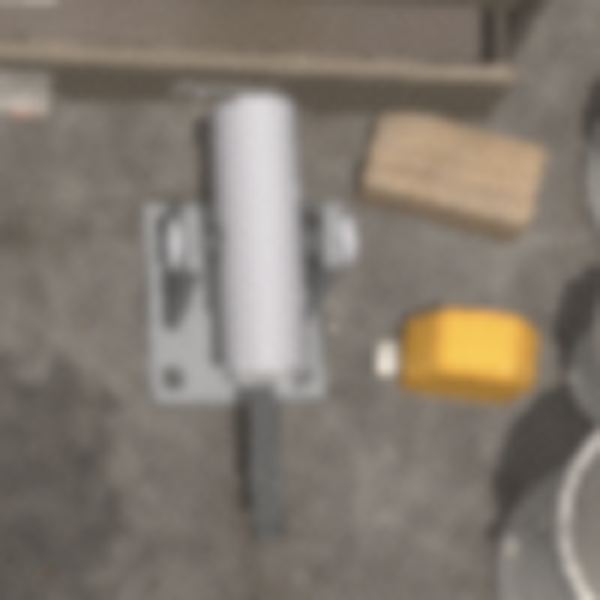

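View pics/s0.png

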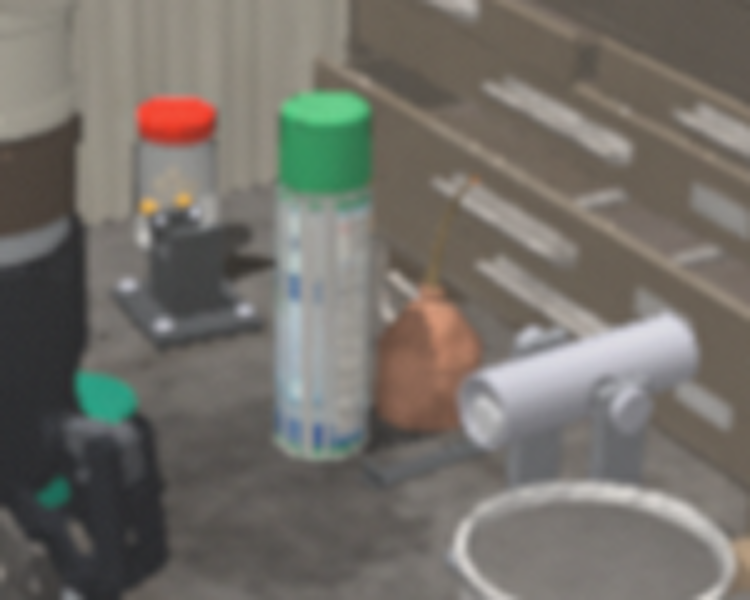

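```bash
python3 - <<'E'
from h import *
t=np.load('pics/top0.npz'); s=np.load('pics/side0.npz')
T=lambda x,y:(330+x/6-.4,130+y/6-.4)
A=lambda x,y:(190+x/4-.4,130+y/4-.4)
S=lambda x,y:(270+x/5-.4,130+y/5-.4)
for n,p,z in [('closed end mid',(255,95),.146),('mouth',(263,382),.146),('tongue tip',(267,533),.11),('tongueL',(243,400),.107),('tongueR',(276,400),.107),
  ('plate NW',(142,203),.01),('SW',(155,402),.01),('SE',(325,395),.01)]: print(n,onz(t,*T(*p),z).round(4))
for n,p,z in [('clip NE',(272,178),.01),('SE',(258,270),.01),('SW',(150,256),.01),('cheek nw',(188,178),.073),('ne',(247,183),.073),('se',(232,232),.073),
 ('sprayTop',(446,170),.225),('grease',(424,430),.064),('jar',(50,117),.104),('bolt ne',(260,185),.015),('bolt se',(245,258),.015),('bolt sw',(161,244),.015)]: print(n,onz(t,*A(*p),z).round(4))
print('tape',onz(t,*T(470,350),.06),'wood',onz(t,*T(455,160),.038))
print('mouth ctr',tri(t,T(262,375),s,S(484,405)),'far', tri(t,T(255,100),s,S(675,350)))
print('lip', tri(t,T(267,533),s,S(380,478)))
E
```

```text
closed end mid [ 0.7012 -0.2429  0.146 ]
mouth [ 0.5582 -0.2453  0.146 ]
tongue tip [ 0.4915 -0.2509  0.11  ]
tongueL [ 0.5576 -0.2402  0.107 ]
tongueR [ 0.5579 -0.2563  0.107 ]
plate NW [ 0.6859 -0.1978  0.01  ]
SW [ 0.5764 -0.2047  0.01  ]
SE [ 0.5816 -0.2947  0.01  ]
clip NE [0.6453 0.1101 0.01  ]
SE [0.5696 0.1174 0.01  ]
SW [0.5796 0.2041 0.01  ]
cheek nw [0.6276 0.1639 0.073 ]
ne [0.6244 0.1185 0.073 ]
se [0.5858 0.1279 0.073 ]
sprayTop [ 0.5958 -0.0422  0.225 ]
grease [ 0.4387 -0.022   0.064 ]
jar [0.6652 0.264  0.104 ]
bolt ne [0.6381 0.1186 0.015 ]
bolt se [0.5781 0.1274 0.015 ]
bolt sw [0.5884 0.1948 0.015 ]
tape [ 0.59561151 -0.36175176  0.06      ] wood [ 0.70391826 -0.36133074  0.038     ]
mouth ctr (array([ 0.56605721, -0.24727121,  0.12668545]), np.float64(0.0002927324979702404)) far (array([ 0.70420157, -0.24426499,  0.123035  ]), np.float64(0.005019560217875715))
lip (array([ 0.49410746, -0.25242405,  0.10519476]), np.float64(0.004040929859641529))
```

```bash
cat >> h.py <<'E'
def plan(p,yaw=None):
    """print tool-frame shift to p, roll so that jaw axis (tool y) is perpendicular to heading yaw (deg)"""
    o=get_obs(); M=R.from_quat(o['tool_rot']).as_matrix()
    print('t',round(o['clock'],2),'pos',o['eef_pos'].round(4),'grip',round(o['grip_width'],4),'F',o['ft_force'].round(1))
    print('axes x',M[:,0].round(3),'y',M[:,1].round(3),'z',M[:,2].round(3))
    print('heading of y deg',np.degrees(np.arctan2(M[1,1],M[0,1])).round(2),'z deg',np.degrees(np.arctan2(M[1,2],M[0,2])).round(2))
    if p is not None: print('shift tool xyz mm',(M.T@(np.array(p)-o['eef_pos'])*1e3).round(1))
    if yaw is not None:
        a=np.arctan2(M[1,1],M[0,1]); d=(np.radians(yaw+90)-a); d=(d+np.pi/2)%np.pi-np.pi/2
        print('roll (tool x down => -dyaw)',round(-d,4),'joints',o['joint_pos'].round(3))
E
python3 - <<'E'
from h import *
plan([.45,-.30,.24],3.4)
E
```

```text
t 0.15 pos [ 0.1791 -0.4663  0.2306] grip 0.0853 F [ 0.3 -1.1 -0. ]
axes x [-0.001  0.002 -1.   ] y [ 0.359 -0.933 -0.002] z [-0.933 -0.359 -0.   ]
heading of y deg -68.99 z deg -158.99
shift tool xyz mm [  -9.3  -58.1 -312.5]
roll (tool x down => -dyaw) 0.3074 joints [-1.204  0.241  0.004  1.335  0.     1.571]
```

Emit:
arm_command([
  {"roll": 0.1025},
  {"roll": 0.1025},
  {"roll": 0.1025},
  {"x": -0.001, "y": -0.0222, "z": -0.0315},
  {"x": -0.001, "y": -0.0222, "z": -0.0315},
  {"x": -0.001, "y": -0.0222, "z": -0.0315},
  {"x": -0.001, "y": -0.0222, "z": -0.0315},
  {"x": -0.001, "y": -0.0222, "z": -0.0315},
  {"x": -0.001, "y": -0.0222, "z": -0.0315},
  {"x": -0.001, "y": -0.0222, "z": -0.0315},
  {"x": -0.001, "y": -0.0222, "z": -0.0315},
  {"x": -0.001, "y": -0.0222, "z": -0.0315},
  {},
])

```text
schema error: expected keys x, y, z, roll, fingers
```

```bash
python3 - <<'E'
from h import *
plan([.50,-.25,.24],3.4)
snap('wrist','w1.png')
E
```

```text
t 0.15 pos [ 0.1791 -0.4663  0.2306] grip 0.0853 F [ 0.3 -1.1 -0. ]
axes x [-0.001  0.002 -1.   ] y [ 0.359 -0.933 -0.002] z [-0.933 -0.359 -0.   ]
heading of y deg -68.99 z deg -158.99
shift tool xyz mm [  -9.3  -86.8 -377.1]
roll (tool x down => -dyaw) 0.3074 joints [-1.204  0.241  0.004  1.335  0.     1.571]
```

View pics/w1.png

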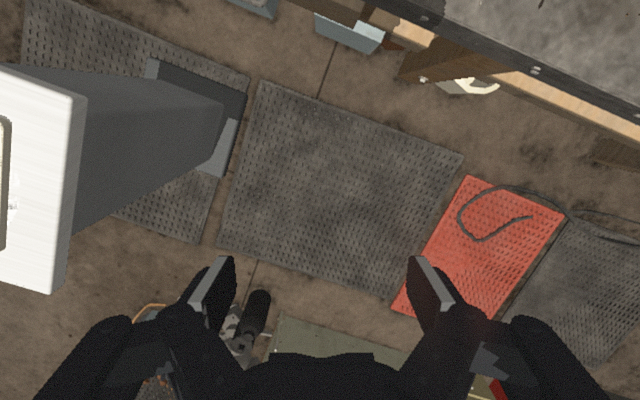

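Every row needs all keys.

Emit:
arm_command([
  {"x": 0, "y": 0, "z": 0, "roll": 0.1025, "fingers": 1},
  {"x": 0, "y": 0, "z": 0, "roll": 0.1025, "fingers": 1},
  {"x": 0, "y": 0, "z": 0, "roll": 0.1025, "fingers": 1},
  {"x": -0.001, "y": -0.0222, "z": -0.0315, "roll": 0, "fingers": 1},
  {"x": -0.001, "y": -0.0222, "z": -0.0315, "roll": 0, "fingers": 1},
  {"x": -0.001, "y": -0.0222, "z": -0.0315, "roll": 0, "fingers": 1},
  {"x": -0.001, "y": -0.0222, "z": -0.0315, "roll": 0, "fingers": 1},
  {"x": -0.001, "y": -0.0222, "z": -0.0315, "roll": 0, "fingers": 1},
  {"x": -0.001, "y": -0.0222, "z": -0.0315, "roll": 0, "fingers": 1},
  {"x": -0.001, "y": -0.0222, "z": -0.0315, "roll": 0, "fingers": 1},
  {"x": -0.001, "y": -0.0222, "z": -0.0315, "roll": 0, "fingers": 1},
  {"x": -0.001, "y": -0.0222, "z": -0.0315, "roll": 0, "fingers": 1},
  {"x": 0, "y": 0, "z": 0, "roll": 0, "fingers": 1},
])

```text
clock: 1.28
eef_pos: [0.4637, -0.2481, 0.2362]
tool_rot: [-0.706, -0.013, 0.708, -0.009]
ft_force: [-0.6, -0.0, -0.2]
grip_width: 0.0852
```

```bash
python3 - <<'E'
from h import *
plan([.50,-.25,.24],3.4)
snap('wrist','w2.png')
E
```

```text
t 1.28 pos [ 0.4637 -0.2481  0.2362] grip 0.0852 F [-0.6 -0.  -0.2]
axes x [-0.002  0.004 -1.   ] y [ 0.031 -1.    -0.005] z [-1.    -0.031  0.002]
heading of y deg -88.22 z deg -178.22
shift tool xyz mm [ -3.9   3.  -36.2]
roll (tool x down => -dyaw) -0.0283 joints [-0.493  0.294  0.089  1.37   0.003  2.618]
```

View pics/w2.png

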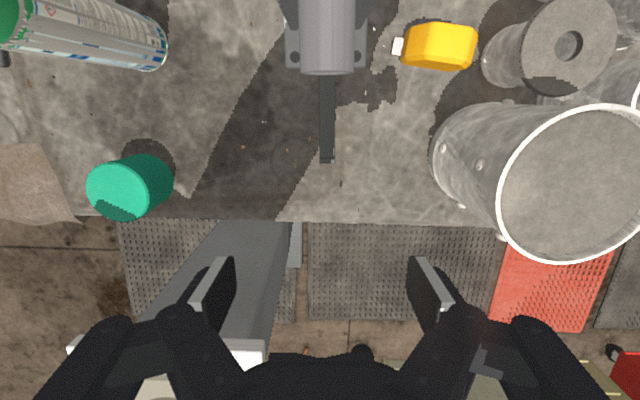

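```bash
python3 - <<'E'
from h import *
c=np.load('pics/w2.npz'); print(ray(c,320,200))
for n,p,z in [('tip L',(319,162),.114),('tip R',(334,162),.114),('mouth L',(302,68),.125),('mouthR',(355,68),.125),('mouth bottom rim',(328,73),.104),('mouth top rim',(328,73),.146)]: print(n,onz(c,*p,z).round(4))
t=np.load('pics/top0.npz');print(tri(c,(326.5,162),t,(330+267/6-.4,130+533/6-.4)))
a=cv2.imread('pics/w2.png');cv2.imwrite('pics/w2z.png',cv2.resize(a[0:180,260:420],None,fx=3.3,fy=3.3,interpolation=cv2.INTER_CUBIC))
E
```

```text
(array([ 0.54633948, -0.24695979,  0.37902192]), array([-0.32751921, -0.00327509, -0.94483884]))
tip L [ 0.4906 -0.2459  0.114 ]
tip R [ 0.491  -0.2594  0.114 ]
mouth L [ 0.5671 -0.2306  0.125 ]
mouthR [ 0.5684 -0.272   0.125 ]
mouth bottom rim [ 0.5656 -0.2514  0.104 ]
mouth top rim [ 0.5627 -0.2507  0.146 ]
(array([ 0.4908517 , -0.25162814,  0.11253841]), np.float64(0.002252166746267167))
```

View pics/w2z.png

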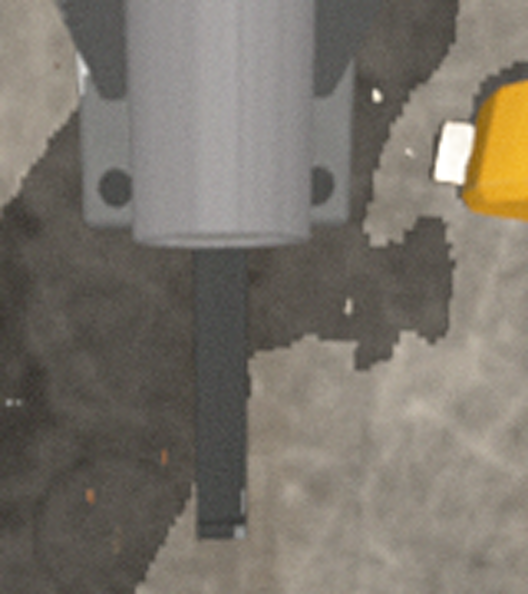

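Emit:
arm_command([
  {"x": 0, "y": 0, "z": 0, "roll": -0.0283, "fingers": 1},
  {"x": 0.014, "y": 0.0023, "z": -0.029, "roll": 0, "fingers": 1},
  {"x": 0.014, "y": 0.0023, "z": -0.029, "roll": 0, "fingers": 1},
  {"x": 0.014, "y": 0.0023, "z": -0.029, "roll": 0, "fingers": 1},
  {"x": 0.014, "y": 0.0023, "z": -0.029, "roll": 0, "fingers": 1},
  {"x": 0, "y": 0, "z": 0, "roll": 0, "fingers": 1},
])

```text
clock: 1.83
eef_pos: [0.5766, -0.2553, 0.1766]
tool_rot: [-0.704, -0.02, 0.71, -0.019]
ft_force: [-0.7, -0.5, -0.7]
grip_width: 0.0852
```

```bash
python3 - <<'E'
from h import *
plan([.58,-.2505,.103],3.4)
E
```

```text
t 1.83 pos [ 0.5766 -0.2553  0.1766] grip 0.0852 F [-0.7 -0.5 -0.7]
axes x [-0.009  0.001 -1.   ] y [ 0.055 -0.998 -0.002] z [-0.998 -0.055  0.009]
heading of y deg -86.83 z deg -176.83
shift tool xyz mm [73.6 -4.4 -4.3]
roll (tool x down => -dyaw) -0.004 joints [-4.160e-01  5.350e-01  3.000e-01  1.344e+00 -2.000e-03  2.671e+00]
```

Emit:
arm_command([
  {"x": 0, "y": -0.0044, "z": -0.0043, "roll": -0.004, "fingers": 1},
  {"x": 0.0245, "y": 0, "z": 0, "roll": 0, "fingers": 1},
  {"x": 0.0245, "y": 0, "z": 0, "roll": 0, "fingers": 1},
  {"x": 0.0245, "y": 0, "z": 0, "roll": 0, "fingers": 1},
  {"x": 0, "y": 0, "z": 0, "roll": 0, "fingers": 1},
])

```text
clock: 2.25
eef_pos: [0.5768, -0.2541, 0.1018]
tool_rot: [-0.703, -0.02, 0.71, -0.019]
ft_force: [-0.9, 0.1, -1.0]
grip_width: 0.0857
```

```bash
python3 - <<'E'
from h import *
plan([.58,-.2505,.103],3.4)
snap('wrist','w3.png')
E
```

```text
t 2.25 pos [ 0.5768 -0.2541  0.1018] grip 0.0857 F [-0.9  0.1 -1. ]
axes x [-0.01   0.001 -1.   ] y [ 0.055 -0.998 -0.001] z [-0.998 -0.055  0.01 ]
heading of y deg -86.86 z deg -176.86
shift tool xyz mm [-1.3 -3.4 -3.4]
roll (tool x down => -dyaw) -0.0045 joints [-0.413  0.582  0.178  1.177 -0.004  2.674]
```

View pics/w3.png

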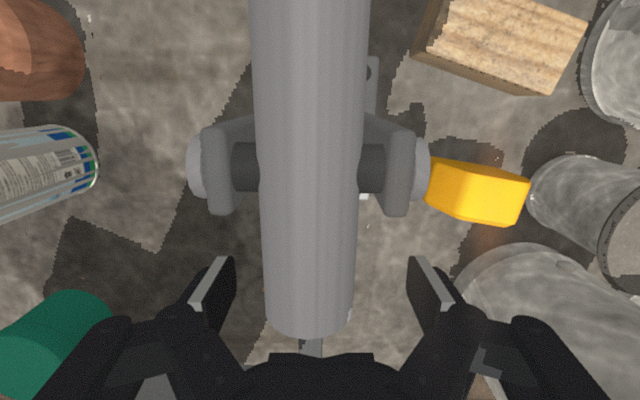

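Emit:
arm_command([
  {"x": 0, "y": -0.0038, "z": -0.0035, "roll": 0, "fingers": 1},
  {"x": 0, "y": 0, "z": 0, "roll": 0, "fingers": 1},
])

```text
clock: 2.47
eef_pos: [0.5814, -0.2518, 0.1082]
tool_rot: [-0.705, -0.018, 0.708, -0.019]
ft_force: [0.6, -0.1, 0.3]
grip_width: 0.0855
```

```bash
python3 - <<'E'
from h import *
plan([.58,-.2505,.103],3.4)
E
```

```text
t 2.47 pos [ 0.5814 -0.2518  0.1082] grip 0.0855 F [ 0.6 -0.1  0.3]
axes x [-0.004 -0.002 -1.   ] y [ 0.053 -0.999  0.002] z [-0.999 -0.053  0.004]
heading of y deg -86.98 z deg -176.98
shift tool xyz mm [ 5.2 -1.4  1.3]
roll (tool x down => -dyaw) -0.0067 joints [-0.407  0.578  0.189  1.185 -0.004  2.682]
```

Emit:
arm_command([
  {"x": 0.004, "y": -0.001, "z": 0, "roll": 0, "fingers": 1},
  {"x": 0, "y": 0, "z": 0, "roll": 0, "fingers": 0.3},
  {"x": 0, "y": 0, "z": 0, "roll": 0, "fingers": 0.3},
  {"x": 0, "y": 0, "z": 0, "roll": 0, "fingers": 0.3},
  {"x": 0, "y": 0, "z": 0, "roll": 0, "fingers": 0.3},
  {"x": 0, "y": 0, "z": 0, "roll": 0, "fingers": 0.3},
  {"x": 0, "y": 0, "z": 0, "roll": 0, "fingers": 0.3},
])

```text
clock: 3.05
eef_pos: [0.5845, -0.2482, 0.1116]
tool_rot: [0.709, 0.019, -0.705, 0.019]
ft_force: [0.1, -0.1, -1.4]
grip_width: 0.0405
```

```bash
python3 - <<'E'
from h import *
plan([.58,-.2505,.103],3.4)
E
```

```text
t 3.05 pos [ 0.5845 -0.2482  0.1116] grip 0.0405 F [ 0.1 -0.1 -1.4]
axes x [ 0.006  0.    -1.   ] y [ 0.054 -0.999 -0.   ] z [-0.999 -0.054 -0.007]
heading of y deg -86.9 z deg -176.9
shift tool xyz mm [8.6 2.1 4.7]
roll (tool x down => -dyaw) -0.0052 joints [-0.403  0.571  0.187  1.181  0.003  2.685]
```

Emit:
arm_command([
  {"x": 0.005, "y": 0, "z": 0, "roll": 0, "fingers": 0.3},
  {"x": 0.005, "y": 0, "z": 0, "roll": 0, "fingers": 0.3},
  {"x": 0.005, "y": 0, "z": -0.001, "roll": 0, "fingers": 0.3},
  {"x": 0, "y": 0, "z": 0, "roll": 0, "fingers": 0.3},
])

```text
clock: 3.38
eef_pos: [0.5853, -0.2482, 0.104]
tool_rot: [0.711, 0.018, -0.703, 0.019]
ft_force: [2.0, 0.2, -5.4]
grip_width: 0.0406
```

```bash
python3 - <<'E'
from h import *
plan([.58,-.2505,.103],3.4)
snap('wrist','w4.png')
snap('side','s4.png')
a=cv2.imread('pics/s4.png');cv2.imwrite('pics/s4z.png',cv2.resize(a[130:250,310:430],None,fx=5,fy=5,interpolation=cv2.INTER_CUBIC))
E
```

```text
t 3.38 pos [ 0.5853 -0.2482  0.104 ] grip 0.0406 F [ 2.   0.2 -5.4]
axes x [ 0.011 -0.    -1.   ] y [ 0.052 -0.999  0.001] z [-0.999 -0.052 -0.011]
heading of y deg -86.99 z deg -176.99
shift tool xyz mm [0.9 2.  5.4]
roll (tool x down => -dyaw) -0.0069 joints [-0.403  0.575  0.173  1.159  0.004  2.686]
```

View pics/w4.png

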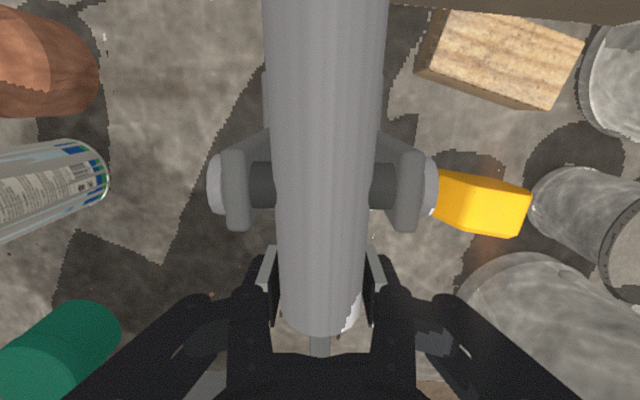

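View pics/s4z.png

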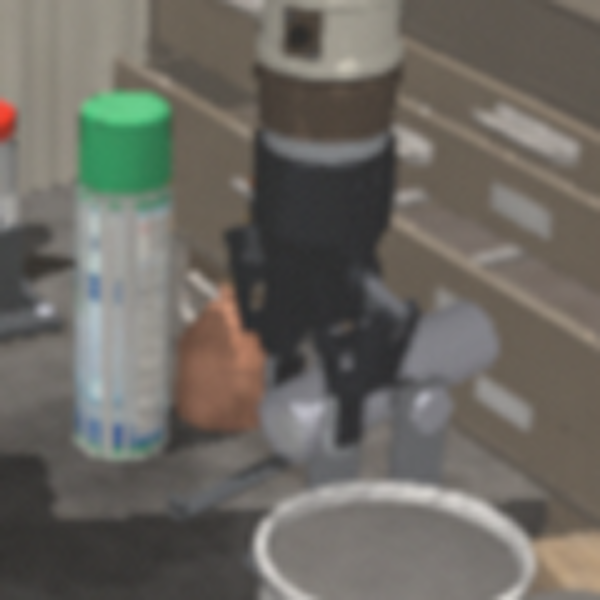

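Emit:
arm_command([
  {"x": 0.006, "y": 0, "z": 0, "roll": 0, "fingers": 0.3},
  {"x": 0.006, "y": 0, "z": -0.001, "roll": 0, "fingers": 0.3},
  {"x": 0.006, "y": 0, "z": 0, "roll": 0, "fingers": 0.3},
  {"x": 0.002, "y": 0, "z": 0, "roll": 0, "fingers": 0.3},
])

```text
clock: 3.82
eef_pos: [0.588, -0.2481, 0.0929]
tool_rot: [0.713, 0.018, -0.7, 0.019]
ft_force: [-5.2, 2.3, 6.9]
grip_width: 0.041
```

```bash
python3 - <<'E'
from h import *
plan([.58,-.2505,.103],3.4)
snap('wrist','w5.png')
E
```

```text
t 3.82 pos [ 0.588  -0.2481  0.0929] grip 0.041 F [-5.2  2.3  6.9]
axes x [ 0.018 -0.001 -1.   ] y [ 0.052 -0.999  0.002] z [-0.998 -0.052 -0.018]
heading of y deg -87.01 z deg -177.01
shift tool xyz mm [-10.3   2.    7.9]
roll (tool x down => -dyaw) -0.0072 joints [-0.402  0.583  0.156  1.127  0.006  2.687]
```

View pics/w5.png

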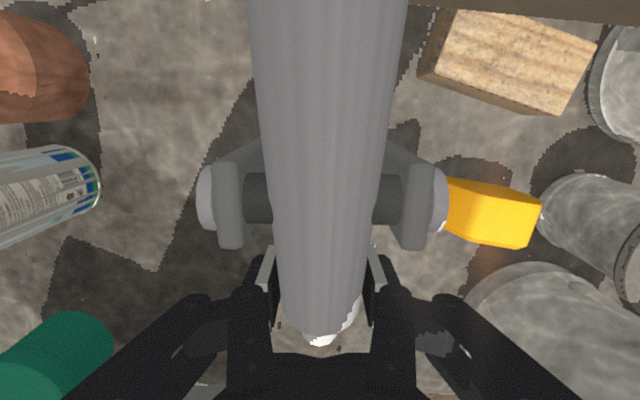

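Emit:
arm_command([
  {"x": 0, "y": 0, "z": 0, "roll": 0, "fingers": 0.3},
  {"x": 0, "y": 0, "z": 0, "roll": 0, "fingers": 0.3},
  {"x": 0, "y": 0, "z": 0, "roll": 0, "fingers": 0.3},
  {"x": 0, "y": 0, "z": 0, "roll": 0, "fingers": 0.3},
  {"x": 0, "y": 0, "z": 0, "roll": 0, "fingers": 0.3},
  {"x": 0, "y": 0, "z": 0, "roll": 0, "fingers": 0.3},
  {"x": 0, "y": 0, "z": 0, "roll": 0, "fingers": 0.3},
  {"x": 0, "y": 0, "z": 0, "roll": 0, "fingers": 0.3},
  {"x": 0, "y": 0, "z": 0, "roll": 0, "fingers": 0.3},
  {"x": 0, "y": 0, "z": 0, "roll": 0, "fingers": 0.3},
])

```text
clock: 4.7
eef_pos: [0.5878, -0.2481, 0.0929]
tool_rot: [0.713, 0.019, -0.701, 0.019]
ft_force: [-2.3, 0.2, 2.0]
grip_width: 0.0406
```

```bash
python3 - <<'E'
from h import *
plan([.58,-.2505,.103],3.4)
snap('side','s6.png');snap('top','t6.png')
a=cv2.imread('pics/s6.png');b=cv2.imread('pics/t6.png')
r=lambda i:cv2.resize(i,None,fx=4,fy=4,interpolation=cv2.INTER_CUBIC)
cv2.imwrite('pics/z6.png',np.hstack([r(a[150:250,330:430]),r(b[150:250,320:420])]))
E
```

```text
t 4.7 pos [ 0.5878 -0.2481  0.0929] grip 0.0406 F [-2.3  0.2  2. ]
axes x [ 0.018 -0.001 -1.   ] y [ 0.054 -0.999  0.002] z [-0.998 -0.054 -0.018]
heading of y deg -86.92 z deg -176.92
shift tool xyz mm [-10.2   2.    7.7]
roll (tool x down => -dyaw) -0.0056 joints [-0.402  0.583  0.157  1.128  0.006  2.686]
```

View pics/z6.png

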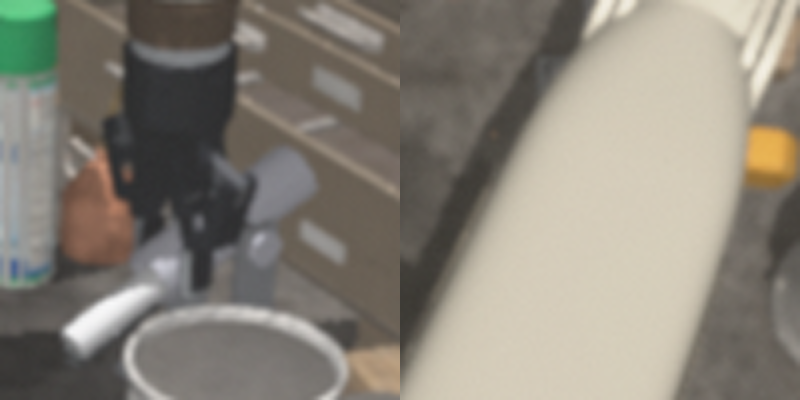

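Emit:
arm_command([
  {"x": -0.005, "y": 0, "z": 0.001, "roll": 0, "fingers": 0.3},
  {"x": -0.005, "y": 0, "z": 0.001, "roll": 0, "fingers": 0.3},
  {"x": -0.005, "y": 0, "z": 0.001, "roll": 0, "fingers": 0.3},
  {"x": -0.004, "y": 0, "z": 0, "roll": 0, "fingers": 0.3},
  {"x": 0, "y": 0, "z": 0, "roll": 0, "fingers": 0.3},
])

```text
clock: 5.22
eef_pos: [0.5853, -0.2481, 0.1009]
tool_rot: [0.711, 0.019, -0.702, 0.018]
ft_force: [0.8, 1.6, 4.5]
grip_width: 0.0407
```

```bash
python3 - <<'E'
from h import *
plan([.5845,-.2482,.1116],3.4)
E
```

```text
t 5.22 pos [ 0.5853 -0.2481  0.1009] grip 0.0407 F [0.8 1.6 4.5]
axes x [ 0.013  0.002 -1.   ] y [ 0.052 -0.999 -0.002] z [-0.999 -0.052 -0.013]
heading of y deg -87.03 z deg -177.03
shift tool xyz mm [-10.7  -0.    0.7]
roll (tool x down => -dyaw) -0.0075 joints [-0.404  0.577  0.168  1.151  0.007  2.685]
```

Emit:
arm_command([
  {"x": -0.006, "y": 0, "z": 0, "roll": 0, "fingers": 0.3},
  {"x": -0.006, "y": 0, "z": 0.001, "roll": 0, "fingers": 0.3},
  {"x": -0.005, "y": 0, "z": 0, "roll": 0, "fingers": 0.3},
  {"x": 0, "y": 0, "z": 0, "roll": 0, "fingers": 0.3},
])

```text
clock: 5.55
eef_pos: [0.5838, -0.2482, 0.1111]
tool_rot: [0.709, 0.019, -0.704, 0.017]
ft_force: [-0.8, 0.9, 2.2]
grip_width: 0.0406
```

```bash
python3 - <<'E'
from h import *
plan([.5845,-.2482,.1116],3.4)
snap('side','s7.png');snap('wrist','w7.png')
a=cv2.imread('pics/s7.png');b=cv2.imread('pics/w7.png')
r=lambda i:cv2.resize(i,None,fx=4,fy=4,interpolation=cv2.INTER_CUBIC)
cv2.imwrite('pics/z7.png',r(a[150:250,310:430]))
E
```

```text
t 5.55 pos [ 0.5838 -0.2482  0.1111] grip 0.0406 F [-0.8  0.9  2.2]
axes x [ 0.007  0.004 -1.   ] y [ 0.051 -0.999 -0.004] z [-0.999 -0.051 -0.007]
heading of y deg -87.08 z deg -177.08
shift tool xyz mm [-0.5  0.  -0.7]
roll (tool x down => -dyaw) -0.0084 joints [-0.405  0.572  0.186  1.181  0.007  2.685]
```

View pics/z7.png

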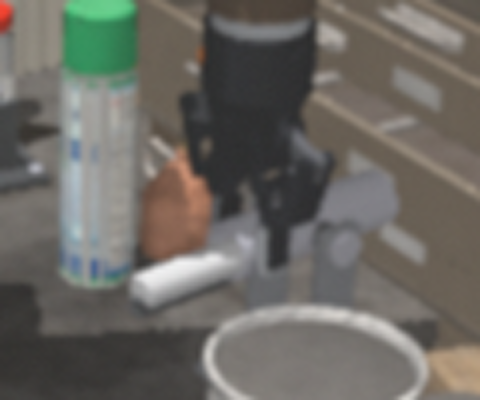

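View pics/w7.png

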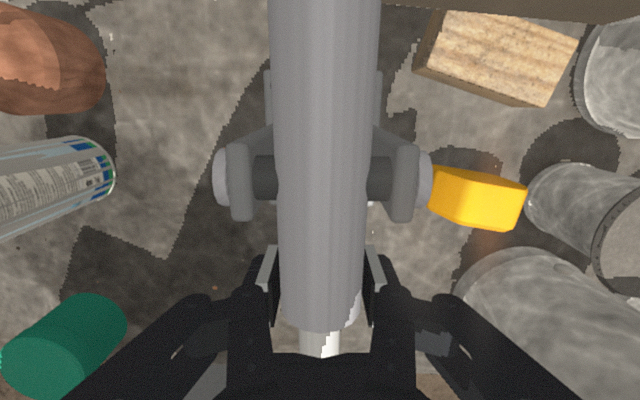

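Emit:
arm_command([
  {"x": 0, "y": 0, "z": 0, "roll": 0, "fingers": 1},
  {"x": 0, "y": 0, "z": 0, "roll": 0, "fingers": 1},
  {"x": 0, "y": 0, "z": 0, "roll": 0, "fingers": 1},
  {"x": 0, "y": 0, "z": 0, "roll": 0, "fingers": 1},
  {"x": -0.03, "y": 0, "z": 0, "roll": 0, "fingers": 1},
  {"x": -0.03, "y": 0, "z": 0, "roll": 0, "fingers": 1},
  {"x": -0.03, "y": 0, "z": 0, "roll": 0, "fingers": 1},
  {"x": -0.01, "y": 0, "z": 0.03, "roll": 0, "fingers": 1},
  {"x": -0.01, "y": 0, "z": 0.03, "roll": 0, "fingers": 1},
  {"x": 0, "y": 0, "z": 0.035, "roll": 0, "fingers": 1},
  {"x": 0, "y": 0, "z": 0, "roll": 0, "fingers": 1},
])

```text
clock: 6.57
eef_pos: [0.4849, -0.2531, 0.2294]
tool_rot: [0.71, 0.02, -0.703, 0.019]
ft_force: [-1.5, 0.4, -1.6]
grip_width: 0.0857
```

```bash
python3 - <<'E'
from h import *
plan([.52,-.2515,.2],3.4)
snap('wrist','w8.png')
E
```

```text
t 6.57 pos [ 0.4849 -0.2531  0.2294] grip 0.0857 F [-1.5  0.4 -1.6]
axes x [ 0.01   0.001 -1.   ] y [ 0.055 -0.998 -0.   ] z [-0.998 -0.055 -0.01 ]
heading of y deg -86.86 z deg -176.86
shift tool xyz mm [ 29.8   0.3 -34.9]
roll (tool x down => -dyaw) -0.0045 joints [-0.484  0.328  0.119  1.353  0.005  2.603]
```

View pics/w8.png

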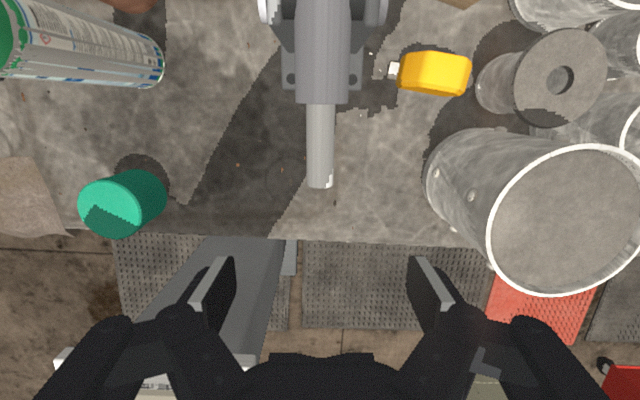

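```bash
python3 - <<'E'
from h import *
c=np.load('pics/w8.npz')
for n,p,z in [('barL',(307,180),.119),('barR',(334,180),.119),('end',(320,186),.119),('mouth',(321,103),.125),('bar L at mouth',(306,106),.119),('R',(335,106),.119),('mL',(295,100),.125),('mR',(349,100),.125)]: print(n,onz(c,*p,z).round(4))
E
```

```text
barL [ 0.499 -0.241  0.119]
barR [ 0.5003 -0.2647  0.119 ]
end [ 0.4941 -0.2527  0.119 ]
mouth [ 0.564  -0.2498  0.125 ]
bar L at mouth [ 0.561  -0.2378  0.119 ]
R [ 0.5623 -0.2613  0.119 ]
mL [ 0.5652 -0.2292  0.125 ]
mR [ 0.5675 -0.2718  0.125 ]
```

Emit:
arm_command([
  {"x": 0, "y": 0, "z": -0.036, "roll": 0, "fingers": 1},
  {"x": 0.03, "y": 0, "z": 0, "roll": 0, "fingers": 1},
  {"x": 0.03, "y": 0, "z": 0, "roll": 0, "fingers": 1},
  {"x": 0, "y": 0, "z": 0, "roll": 0, "fingers": 1},
])

```text
clock: 6.95
eef_pos: [0.5314, -0.2545, 0.1765]
tool_rot: [0.717, 0.016, -0.696, 0.022]
ft_force: [-1.2, -0.1, -0.7]
grip_width: 0.0854
```

```bash
python3 - <<'E'
from h import *
plan([.522,-.2512,.1],3.1)
E
```

```text
t 6.95 pos [ 0.5314 -0.2545  0.1765] grip 0.0854 F [-1.2 -0.1 -0.7]
axes x [ 0.03  -0.008 -1.   ] y [ 0.053 -0.999  0.009] z [-0.998 -0.053 -0.03 ]
heading of y deg -86.95 z deg -176.93
shift tool xyz mm [76.2 -4.5 11.5]
roll (tool x down => -dyaw) -0.0009 joints [-0.45   0.42   0.114  1.235  0.006  2.638]
```

Emit:
arm_command([
  {"x": 0.012, "y": -0.001, "z": 0.004, "roll": 0, "fingers": 1},
  {"x": 0.016, "y": -0.002, "z": 0.004, "roll": 0, "fingers": 1},
  {"x": 0.016, "y": -0.001, "z": 0.003, "roll": 0, "fingers": 1},
  {"x": 0.012, "y": 0, "z": 0, "roll": 0, "fingers": 1},
  {"x": 0.008, "y": 0, "z": 0, "roll": 0, "fingers": 1},
  {"x": 0, "y": 0, "z": 0, "roll": 0, "fingers": 1},
])

```text
clock: 7.45
eef_pos: [0.5274, -0.2524, 0.1162]
tool_rot: [0.72, 0.016, -0.694, 0.024]
ft_force: [0.1, -0.1, 0.1]
grip_width: 0.0856
```

```bash
python3 - <<'E'
from h import *
plan([.522,-.2512,.1],3.1)
E
```

```text
t 7.45 pos [ 0.5274 -0.2524  0.1162] grip 0.0856 F [ 0.1 -0.1  0.1]
axes x [ 0.037 -0.01  -0.999] y [ 0.055 -0.998  0.012] z [-0.998 -0.056 -0.036]
heading of y deg -86.84 z deg -176.81
shift tool xyz mm [15.9 -1.7  5.9]
roll (tool x down => -dyaw) 0.0011 joints [-0.45   0.449 -0.005  1.079  0.007  2.636]
```

Emit:
arm_command([
  {"x": 0.007, "y": -0.001, "z": 0.003, "roll": 0, "fingers": 1},
  {"x": 0.007, "y": -0.001, "z": 0.003, "roll": 0, "fingers": 1},
  {"x": 0.003, "y": 0, "z": 0.001, "roll": 0, "fingers": 1},
  {"x": 0, "y": 0, "z": 0, "roll": 0, "fingers": 1},
])

```text
clock: 7.78
eef_pos: [0.523, -0.2518, 0.1009]
tool_rot: [0.721, 0.015, -0.692, 0.025]
ft_force: [0.5, 0.2, 0.1]
grip_width: 0.0852
```

```bash
python3 - <<'E'
from h import *
plan([.522,-.2512,.1],3.1)
snap('wrist','w9.png')
E
```

```text
t 7.78 pos [ 0.523  -0.2518  0.1009] grip 0.0852 F [0.5 0.2 0.1]
axes x [ 0.042 -0.013 -0.999] y [ 0.055 -0.998  0.015] z [-0.998 -0.056 -0.041]
heading of y deg -86.82 z deg -176.78
shift tool xyz mm [ 0.9 -0.7  1. ]
roll (tool x down => -dyaw) 0.0014 joints [-0.452  0.451 -0.045  1.031  0.007  2.634]
```

View pics/w9.png

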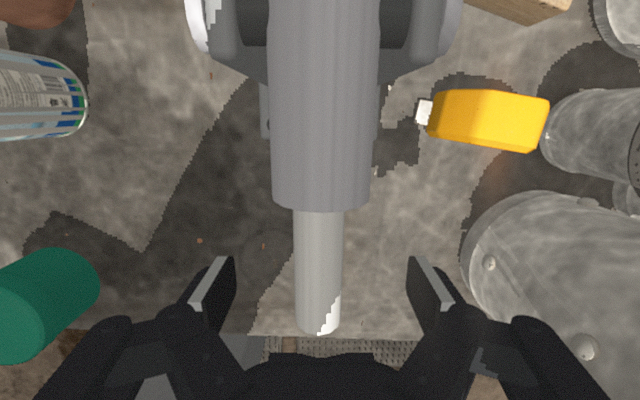

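Emit:
arm_command([
  {"x": 0.0005, "y": -0.0005, "z": 0, "roll": 0, "fingers": 0},
  {"x": 0, "y": 0, "z": 0, "roll": 0, "fingers": 0},
  {"x": 0, "y": 0, "z": 0, "roll": 0, "fingers": 0},
  {"x": 0, "y": 0, "z": 0, "roll": 0, "fingers": 0},
  {"x": 0, "y": 0, "z": 0, "roll": 0, "fingers": 0},
  {"x": 0, "y": 0, "z": 0, "roll": 0, "fingers": 0},
  {"x": 0, "y": 0, "z": 0, "roll": 0, "fingers": 0},
  {"x": 0, "y": 0, "z": 0, "roll": 0, "fingers": 0},
])

```text
clock: 8.5
eef_pos: [0.5242, -0.252, 0.1027]
tool_rot: [0.722, 0.014, -0.691, 0.025]
ft_force: [-0.2, -0.1, -0.7]
grip_width: 0.0221
```

```bash
python3 - <<'E'
from h import *
plan([.522,-.2512,.1],3.1)
snap('wrist','w10.png')
E
```

```text
t 8.5 pos [ 0.5242 -0.252   0.1027] grip 0.0221 F [-0.2 -0.1 -0.7]
axes x [ 0.045 -0.014 -0.999] y [ 0.055 -0.998  0.017] z [-0.997 -0.056 -0.044]
heading of y deg -86.83 z deg -176.79
shift tool xyz mm [ 2.6 -0.9  2.3]
roll (tool x down => -dyaw) 0.0012 joints [-0.452  0.449 -0.044  1.031  0.007  2.635]
```

View pics/w10.png

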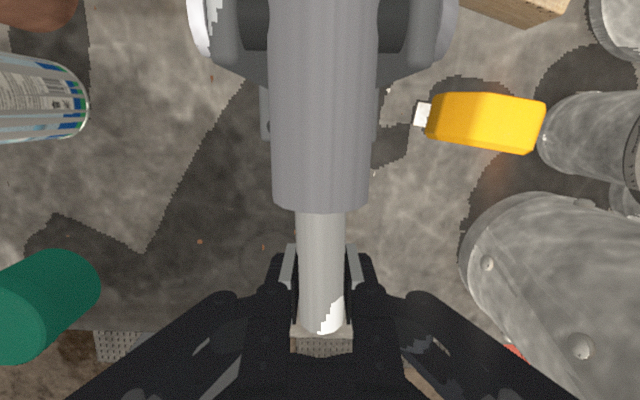

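Emit:
arm_command([
  {"x": -0.004, "y": 0, "z": -0.0005, "roll": 0, "fingers": 0},
  {"x": -0.004, "y": 0, "z": -0.0005, "roll": 0, "fingers": 0},
  {"x": -0.003, "y": 0, "z": 0, "roll": 0, "fingers": 0},
  {"x": 0, "y": 0, "z": 0, "roll": 0, "fingers": 0},
])

```text
clock: 8.88
eef_pos: [0.524, -0.2514, 0.1136]
tool_rot: [0.722, 0.015, -0.692, 0.025]
ft_force: [0.9, -1.4, -1.9]
grip_width: 0.0222
```

```bash
python3 - <<'E'
from h import *
plan([.524,-.2518,.1112],3.1)
c=snap('side','s11.png')
a=cv2.imread('pics/s11.png')
cv2.imwrite('pics/z11.png',cv2.resize(a[160:250,300:420],None,fx=6,fy=6,interpolation=cv2.INTER_CUBIC))
E
```

```text
t 8.88 pos [ 0.524  -0.2514  0.1136] grip 0.0222 F [ 0.9 -1.4 -1.9]
axes x [ 0.043 -0.013 -0.999] y [ 0.055 -0.998  0.016] z [-0.998 -0.056 -0.042]
heading of y deg -86.83 z deg -176.79
shift tool xyz mm [2.4 0.4 0.1]
roll (tool x down => -dyaw) 0.0012 joints [-0.451  0.44  -0.027  1.06   0.007  2.635]
```

View pics/z11.png

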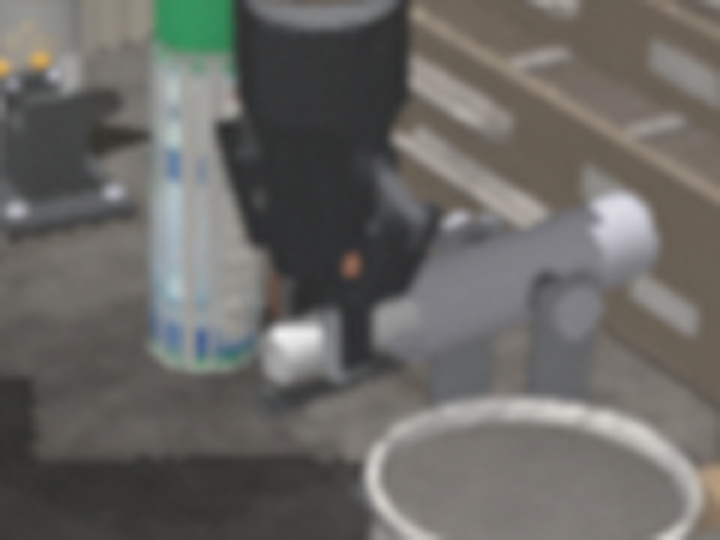

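Emit:
arm_command([
  {"x": -0.0005, "y": 0, "z": 0.01, "roll": 0, "fingers": 0},
  {"x": -0.0002, "y": 0, "z": 0.01, "roll": 0, "fingers": 0},
  {"x": -0.0002, "y": 0, "z": 0.01, "roll": 0, "fingers": 0},
])

```text
clock: 9.18
eef_pos: [0.4931, -0.2528, 0.1125]
tool_rot: [0.722, 0.015, -0.692, 0.025]
ft_force: [0.0, 0.2, -1.7]
grip_width: 0.0219
```

```bash
python3 - <<'E'
from h import *
plan([.524-.08,-.2514-.0045,.1122],3.1)
E
```

```text
t 9.18 pos [ 0.4931 -0.2528  0.1125] grip 0.0219 F [ 0.   0.2 -1.7]
axes x [ 0.043 -0.013 -0.999] y [ 0.057 -0.998  0.016] z [-0.997 -0.058 -0.042]
heading of y deg -86.73 z deg -176.69
shift tool xyz mm [-1.8  0.2 49.2]
roll (tool x down => -dyaw) 0.0029 joints [-0.478  0.392 -0.105  1.029  0.008  2.606]
```

Emit:
arm_command([
  {"x": -0.0004, "y": 0, "z": 0.01, "roll": 0, "fingers": 0},
  {"x": -0.0004, "y": 0, "z": 0.012, "roll": 0, "fingers": 0},
  {"x": -0.0004, "y": 0, "z": 0.012, "roll": 0, "fingers": 0},
  {"x": -0.0004, "y": 0, "z": 0.012, "roll": 0, "fingers": 0},
  {"x": -0.0004, "y": 0, "z": 0.012, "roll": 0, "fingers": 0},
])

```text
clock: 9.6
eef_pos: [0.4263, -0.2552, 0.1109]
tool_rot: [0.72, 0.015, -0.693, 0.025]
ft_force: [0.3, -0.7, -1.6]
grip_width: 0.0218
```

```bash
python3 - <<'E'
from h import *
plan([.432,-.255,.28],3.1)
c=snap('side','s12.png')
a=cv2.imread('pics/s12.png')
cv2.imwrite('pics/z12.png',cv2.resize(a[130:250,270:420],None,fx=5,fy=5,interpolation=cv2.INTER_CUBIC))
E
```

```text
t 9.6 pos [ 0.4263 -0.2552  0.1109] grip 0.0218 F [ 0.3 -0.7 -1.6]
axes x [ 0.039 -0.012 -0.999] y [ 0.056 -0.998  0.014] z [-0.998 -0.057 -0.038]
heading of y deg -86.78 z deg -176.75
shift tool xyz mm [-168.8    2.5  -12.1]
roll (tool x down => -dyaw) 0.0021 joints [-0.545  0.294 -0.255  0.983  0.01   2.54 ]
```

View pics/z12.png

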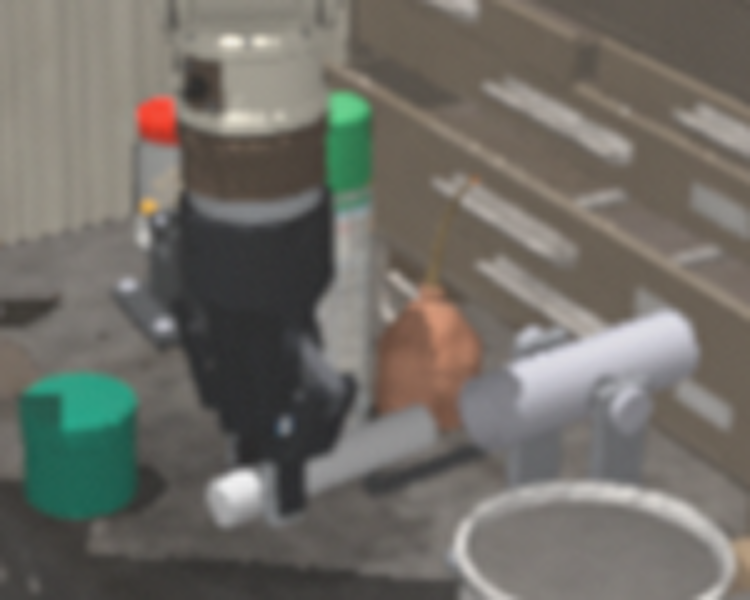

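Emit:
arm_command([
  {"x": -0.03, "y": 0, "z": 0, "roll": 0, "fingers": 0},
  {"x": -0.03, "y": 0, "z": 0, "roll": 0, "fingers": 0},
  {"x": -0.03, "y": 0, "z": 0, "roll": 0, "fingers": 0},
  {"x": -0.03, "y": 0, "z": 0, "roll": 0, "fingers": 0},
  {"x": -0.03, "y": 0, "z": 0, "roll": 0, "fingers": 0},
  {"x": -0.03, "y": 0, "z": 0, "roll": 0, "fingers": 0},
  {"x": 0, "y": 0, "z": 0, "roll": 0, "fingers": 0},
])

```text
clock: 10.23
eef_pos: [0.4065, -0.2503, 0.2944]
tool_rot: [0.715, 0.016, -0.698, 0.02]
ft_force: [1.1, -0.1, -0.9]
grip_width: 0.0221
```

```bash
python3 - <<'E'
from h import *
plan([.44,.16,.28],-8)
E
```

```text
t 10.23 pos [ 0.4065 -0.2503  0.2944] grip 0.0221 F [ 1.1 -0.1 -0.9]
axes x [ 0.024 -0.004 -1.   ] y [ 0.05  -0.999  0.006] z [-0.998 -0.05  -0.024]
heading of y deg -87.12 z deg -177.12
shift tool xyz mm [  13.4 -408.1  -53.8]
roll (tool x down => -dyaw) 0.1898 joints [-0.557  0.158  0.065  1.455  0.009  2.534]
```

```bash
python3 - <<'E'
from h import *
c=np.load('pics/top0.npz')
for u in (217,235,260,300):
  print(u,[onz(c,u,v,z).round(3).tolist() for v,z in ((150,0),(143,.05),(136,.1),(128,.15))])
a=cv2.imread('pics/top0.png');cv2.imwrite('pics/t0c.png',cv2.resize(a[60:200,180:340],None,fx=5,fy=4,interpolation=cv2.INTER_CUBIC))
E
```

```text
217 [[0.728, 0.249, 0.0], [0.735, 0.237, 0.05], [0.74, 0.225, 0.1], [0.747, 0.213, 0.15]]
235 [[0.729, 0.19, 0.0], [0.736, 0.18, 0.05], [0.741, 0.17, 0.1], [0.747, 0.16, 0.15]]
260 [[0.73, 0.108, 0.0], [0.737, 0.101, 0.05], [0.742, 0.094, 0.1], [0.749, 0.087, 0.15]]
300 [[0.732, -0.024, 0.0], [0.739, -0.026, 0.05], [0.744, -0.029, 0.1], [0.75, -0.031, 0.15]]
```

View pics/t0c.png

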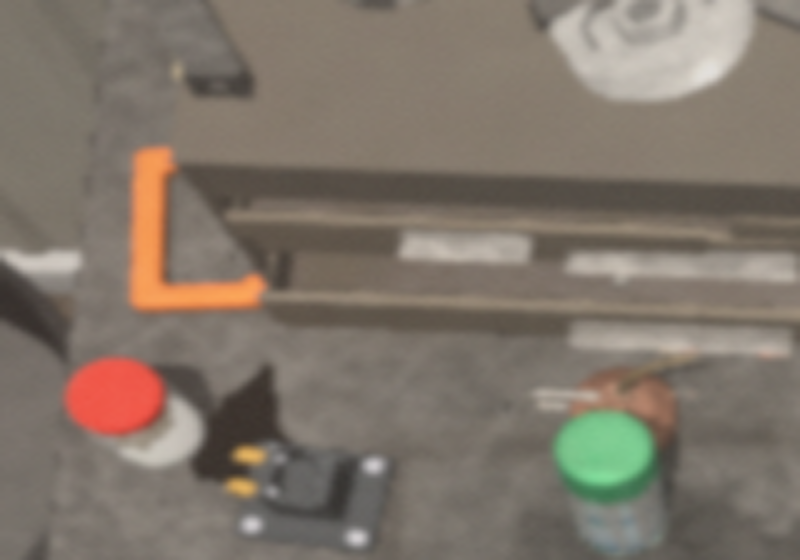

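```bash
python3 - <<'E'
from h import *
snap('wrist','w13.png')
E
```

```text
(no output)
```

View pics/w13.png

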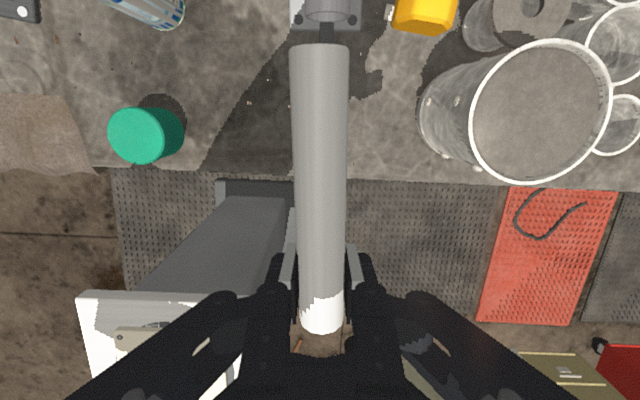

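Emit:
arm_command([
  {"x": 0, "y": 0, "z": 0, "roll": -0.1125, "fingers": 0},
  {"x": 0, "y": 0, "z": 0, "roll": -0.1125, "fingers": 0},
  {"x": 0, "y": 0, "z": 0, "roll": -0.1125, "fingers": 0},
  {"x": 0, "y": 0, "z": 0, "roll": -0.1125, "fingers": 0},
  {"x": 0, "y": 0, "z": 0, "roll": -0.1125, "fingers": 0},
  {"x": 0, "y": 0, "z": 0, "roll": -0.1125, "fingers": 0},
  {"x": 0, "y": 0, "z": 0, "roll": -0.1125, "fingers": 0},
  {"x": 0, "y": 0, "z": 0, "roll": -0.1125, "fingers": 0},
])

```text
clock: 10.95
eef_pos: [0.398, -0.2468, 0.2806]
tool_rot: [0.625, 0.337, -0.619, 0.335]
ft_force: [0.3, 0.9, -1.5]
grip_width: 0.0219
```

```bash
python3 - <<'E'
from h import *
plan([.47,.08,.29],-8)
E
```

```text
t 10.95 pos [ 0.398  -0.2468  0.2806] grip 0.0219 F [ 0.3  0.9 -1.5]
axes x [ 0.007  0.006 -1.   ] y [ 0.836 -0.548  0.002] z [-0.548 -0.836 -0.009]
heading of y deg -33.24 z deg -123.24
shift tool xyz mm [  -7.  -118.9 -312.9]
roll (tool x down => -dyaw) 1.1302 joints [-0.561  0.159  0.031  1.44   0.009  1.59 ]
```

Emit:
arm_command([
  {"x": -0.0015, "y": -0.012, "z": -0.031, "roll": 0, "fingers": 0},
  {"x": -0.0015, "y": -0.012, "z": -0.031, "roll": 0, "fingers": 0},
  {"x": -0.0015, "y": -0.012, "z": -0.031, "roll": 0, "fingers": 0},
  {"x": -0.0015, "y": -0.012, "z": -0.031, "roll": 0, "fingers": 0},
  {"x": -0.0015, "y": -0.012, "z": -0.031, "roll": 0, "fingers": 0},
  {"x": -0.0015, "y": -0.012, "z": -0.031, "roll": 0, "fingers": 0},
  {"x": -0.0015, "y": -0.012, "z": -0.031, "roll": 0, "fingers": 0},
  {"x": -0.0015, "y": -0.012, "z": -0.031, "roll": 0, "fingers": 0},
  {"x": -0.0015, "y": -0.012, "z": -0.031, "roll": 0, "fingers": 0},
  {"x": -0.0015, "y": -0.012, "z": -0.031, "roll": 0, "fingers": 0},
  {"x": 0, "y": 0, "z": 0, "roll": 0, "fingers": 0},
])

```text
clock: 11.87
eef_pos: [0.4578, 0.0897, 0.2774]
tool_rot: [-0.617, -0.341, 0.629, -0.327]
ft_force: [1.0, 0.3, -1.4]
grip_width: 0.0224
```

```bash
python3 - <<'E'
from h import *
plan([.644,.141,.28],-8)
snap('wrist','w14.png')
E
```

```text
t 11.87 pos [0.4578 0.0897 0.2774] grip 0.0224 F [ 1.   0.3 -1.4]
axes x [-0.024  0.01  -1.   ] y [ 0.832 -0.554 -0.026] z [-0.554 -0.833  0.005]
heading of y deg -33.64 z deg -123.64
shift tool xyz mm [  -6.6  126.5 -145.8]
roll (tool x down => -dyaw) 1.1232 joints [0.184 0.176 0.042 1.459 0.014 2.342]
```

View pics/w14.png

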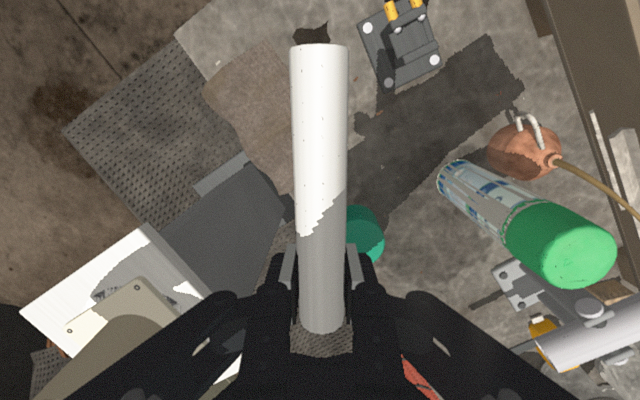

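```bash
python3 - <<'E'
from h import *
a=cv2.imread('pics/w14.png');cv2.imwrite('pics/w14z.png',cv2.resize(a[0:100,350:450],None,fx=6,fy=6,interpolation=cv2.INTER_CUBIC))
E
```

```text
(no output)
```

View pics/w14z.png

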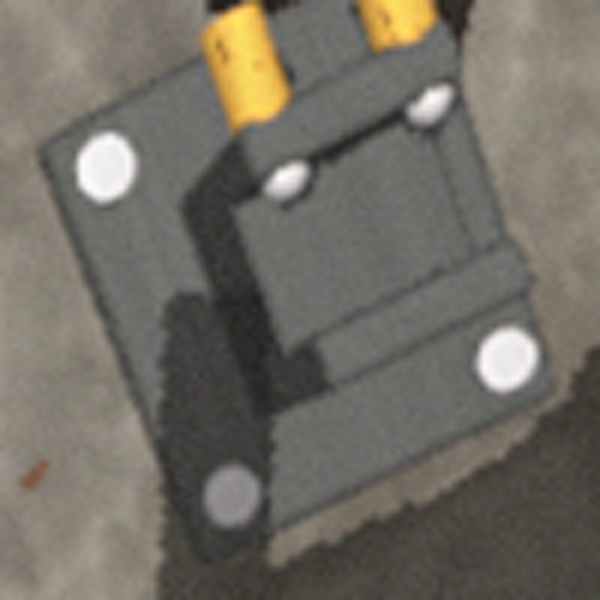

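```bash
python3 - <<'E'
from h import *
c=np.load('pics/w14.npz')
W=lambda x,y:(350+x/6-.4,y/6-.4)
P={}
for n,p,z in [('UiL',(247,177),.073),('UiR',(458,75),.073),('LiL',(290,355),.073),('LiR',(508,240),.073),('LoL',(332,388),.073),('LoR',(530,290),.073),
 ('bL',(106,167),.012),('bR',(508,358),.012),('bB',(232,495),.012),('plate L',(42,148),.01),('plate R',(552,385),.01),('ballL',(287,180),.068),('ballR',(432,103),.068)]:
  P[n]=onz(c,*W(*p),z); print(n,P[n].round(4))
for a,b in [('UiL','UiR'),('LiL','LiR'),('LoL','LoR'),('bL','bB'),('bB','bR'),('ballL','ballR')]:
  d=P[b]-P[a]; print(a,b,np.degrees(np.arctan2(d[1],d[0])).round(1),np.linalg.norm(d).round(4))
print('slot ctr',(P['UiL']+P['UiR']+P['LiL']+P['LiR'])/4,'bolts ctr',(P['bL']+P['bR'])/2)
E
```

```text
UiL [0.595  0.1746 0.073 ]
UiR [0.6316 0.1681 0.073 ]
LiL [0.5876 0.1462 0.073 ]
LiR [0.6273 0.1413 0.073 ]
LoL [0.5911 0.1374 0.073 ]
LoR [0.6269 0.1322 0.073 ]
bL [0.588  0.1951 0.012 ]
bR [0.6386 0.1191 0.012 ]
bB [0.5786 0.1276 0.012 ]
plate L [0.5795 0.2054 0.01  ]
plate R [0.6444 0.1093 0.01  ]
ballL [0.6018 0.1706 0.068 ]
ballR [0.6278 0.167  0.068 ]
UiL UiR -10.0 0.0372
LiL LiR -7.1 0.04
LoL LoR -8.4 0.0361
bL bB -98.0 0.0682
bB bR -8.0 0.0606
ballL ballR -7.7 0.0263
slot ctr [0.6103698  0.15753709 0.073     ] bolts ctr [0.61329541 0.1571272  0.012     ]
```

```bash
python3 - <<'E'
from h import *
c=np.load('pics/w14.npz')
tcp=np.array([.4578,.0897,.2774]); o=get_obs(); M=R.from_quat(o['tool_rot']).as_matrix()
g=tcp-.019*M[:,0]
for n,p in [('farL',(291,47)),('farR',(349,47)),('far mid',(320,44)),('nearL',(302,322)),('nearR',(344,322)),('near',(323,333))]:
  for z in (g[2],g[2]+.012,g[2]-.012):
    q=onz(c,*p,z); print(n,round(z,4),(M.T@(q-g)*1e3).round(1))
c=snap('side','s15.png')
a=cv2.imread('pics/s15.png');cv2.imwrite('pics/z15.png',cv2.resize(a[60:260,230:390],None,fx=3.8,fy=3,interpolation=cv2.INTER_CUBIC))
E
```

```text
farL 0.2964 [ -0.5 -10.6 -99.4]
farL 0.3084 [-12.5  -9.5 -97.6]
farL 0.2844 [  11.5  -11.7 -101.1]
farR 0.2964 [ -1.1  11.  -99.3]
farR 0.3084 [-13.1  10.  -97.5]
farR 0.2844 [  10.9   12.1 -101. ]
far mid 0.2964 [  -0.8    0.2 -100.3]
far mid 0.3084 [-12.8   0.3 -98.5]
far mid 0.2844 [  11.2    0.2 -102.2]
nearL 0.2964 [ 0.5 -9.1 27.2]
nearL 0.3084 [-11.7  -8.2  16.7]
nearL 0.2844 [ 12.6 -10.   37.8]
nearR 0.2964 [-0.1 12.3 26.8]
nearR 0.3084 [-12.2  11.2  16.3]
nearR 0.2844 [12.  13.5 37.3]
near 0.2964 [ 0.2  1.7 34. ]
near 0.3084 [-11.9   1.5  22.8]
near 0.2844 [12.3  1.8 45.2]
```

View pics/z15.png

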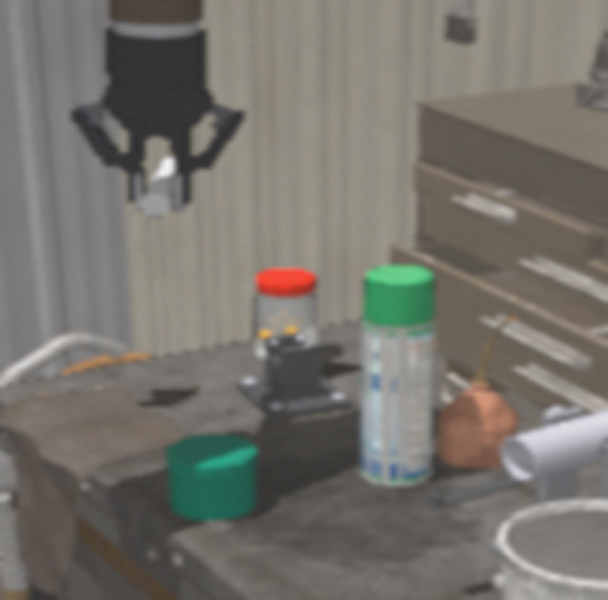

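```bash
python3 - <<'E'
from h import *
T={'w10':([.5242,-.252,.1027],[.722,.014,-.691,.025]),'w13':([.4065,-.2503,.2944],[.715,.016,-.698,.02]),'w14':([.4578,.0897,.2774],[-.617,-.341,.629,-.327])}
for k,(p,q) in T.items():
    c=np.load(f'pics/{k}.npz'); M=R.from_quat(q).as_matrix(); o,d=ray(c,320,200)
    print(k,'cam in tool',(M.T@(o-p)*1e3).round(1),'dir',(M.T@d).round(3))
    g=c['frame'].astype(int).sum(2)
    for row in ((225,240,300) if k=='w10' else (60,120,180,240)):
        e=np.abs(np.diff(cv2.GaussianBlur(g[row-1:row+2].mean(0).reshape(1,-1),(3,1),0).ravel()))
        L=np.argmax(e[280:312])+280.5; Rr=np.argmax(e[330:360])+330.5
        L0=np.array(p)-.019*M[:,0]
        w=[]
        for dz in (0,-.004,-.008,-.012):
            a=onz(c,L,row,L0[2]+dz);b=onz(c,Rr,row,L0[2]+dz); w.append(round(abs((M.T@(a-b))[1])*1e3,1))
        print(row,L,Rr,w)
E
```

```text
w10 cam in tool [-143.1    0.7  -82.2] dir [ 0.946 -0.002  0.324]
225 294.5 344.5 [np.float64(22.8), np.float64(23.5), np.float64(24.2), np.float64(24.9)]
240 295.5 343.5 [np.float64(22.2), np.float64(22.9), np.float64(23.6), np.float64(24.3)]
300 297.5 343.5 [np.float64(22.7), np.float64(23.4), np.float64(24.1), np.float64(24.8)]
w13 cam in tool [-143.     0.9  -82.4] dir [ 0.945 -0.003  0.326]
60 288.5 348.5 [np.float64(23.2), np.float64(23.9), np.float64(24.6), np.float64(25.4)]
120 290.5 346.5 [np.float64(22.9), np.float64(23.6), np.float64(24.3), np.float64(25.0)]
180 293.5 345.5 [np.float64(22.5), np.float64(23.2), np.float64(24.0), np.float64(24.7)]
240 284.5 344.5 [np.float64(27.7), np.float64(28.6), np.float64(29.4), np.float64(30.3)]
w14 cam in tool [-143.1    0.6  -81.5] dir [ 0.946 -0.003  0.325]
60 289.5 346.5 [np.float64(21.5), np.float64(22.2), np.float64(22.9), np.float64(23.6)]
120 291.5 354.5 [np.float64(25.3), np.float64(26.1), np.float64(26.9), np.float64(27.7)]
180 293.5 345.5 [np.float64(22.3), np.float64(23.0), np.float64(23.7), np.float64(24.5)]
240 296.5 345.5 [np.float64(22.5), np.float64(23.2), np.float64(24.0), np.float64(24.7)]
```

Emit:
arm_command([
  {"x": 0, "y": 0, "z": 0, "roll": -0.1125, "fingers": 0},
  {"x": 0, "y": 0, "z": 0, "roll": -0.1125, "fingers": 0},
  {"x": 0, "y": 0, "z": 0, "roll": -0.1125, "fingers": 0},
  {"x": 0, "y": 0, "z": 0, "roll": -0.1125, "fingers": 0},
  {"x": 0, "y": 0, "z": 0, "roll": -0.1125, "fingers": 0},
  {"x": 0, "y": 0, "z": 0, "roll": -0.1125, "fingers": 0},
  {"x": 0, "y": 0, "z": 0, "roll": -0.1125, "fingers": 0},
  {"x": 0, "y": 0, "z": 0, "roll": -0.1125, "fingers": 0},
  {"x": 0, "y": 0, "z": 0, "roll": -0.1125, "fingers": 0},
  {"x": 0, "y": 0, "z": 0, "roll": -0.1125, "fingers": 0},
  {"x": 0, "y": 0, "z": 0, "roll": -0.1125, "fingers": 0},
  {"x": 0, "y": 0, "z": 0, "roll": -0.1125, "fingers": 0},
  {"x": 0, "y": 0, "z": 0, "roll": -0.1125, "fingers": 0},
  {"x": 0, "y": 0, "z": 0, "roll": -0.1125, "fingers": 0},
  {"x": 0, "y": 0, "z": 0, "roll": -0.1125, "fingers": 0},
  {"x": 0, "y": 0, "z": 0, "roll": -0.1125, "fingers": 0},
  {"x": 0, "y": 0, "z": 0, "roll": -0.1125, "fingers": 0},
  {"x": 0, "y": 0, "z": 0, "roll": 0, "fingers": 0},
])

```text
clock: 13.47
eef_pos: [0.4413, 0.0557, 0.2615]
tool_rot: [0.064, 0.723, -0.071, 0.685]
ft_force: [-0.6, 0.4, -1.6]
grip_width: 0.022
```

```bash
python3 - <<'E'
from h import *
plan([.6486,.1518,.20],-8)
E
```

```text
t 13.47 pos [0.4413 0.0557 0.2615] grip 0.022 F [-0.6  0.4 -1.6]
axes x [-0.055 -0.005 -0.998] y [ 0.19   0.982 -0.015] z [ 0.98  -0.191 -0.053]
heading of y deg 79.04 z deg -11.01
shift tool xyz mm [ 49.6 134.7 188.1]
roll (tool x down => -dyaw) -0.0517 joints [ 0.124  0.164 -0.015  1.447  0.002  0.316]
```

Emit:
arm_command([
  {"x": 0, "y": 0, "z": 0, "roll": -0.0517, "fingers": 0},
  {"x": 0, "y": 0.017, "z": 0.022, "roll": 0, "fingers": 0},
  {"x": 0, "y": 0.017, "z": 0.022, "roll": 0, "fingers": 0},
  {"x": 0, "y": 0.017, "z": 0.022, "roll": 0, "fingers": 0},
  {"x": 0, "y": 0.017, "z": 0.022, "roll": 0, "fingers": 0},
  {"x": 0, "y": 0.017, "z": 0.022, "roll": 0, "fingers": 0},
  {"x": 0, "y": 0.017, "z": 0.022, "roll": 0, "fingers": 0},
  {"x": 0, "y": 0.017, "z": 0.022, "roll": 0, "fingers": 0},
  {"x": 0, "y": 0, "z": 0, "roll": 0, "fingers": 0},
])

```text
clock: 14.22
eef_pos: [0.613, 0.1381, 0.2434]
tool_rot: [0.06, 0.726, -0.071, 0.681]
ft_force: [-0.7, -0.3, -2.1]
grip_width: 0.0221
```

```bash
python3 - <<'E'
from h import *
plan([.6486,.1518,.15],-8)
E
```

```text
t 14.22 pos [0.613  0.1381 0.2434] grip 0.0221 F [-0.7 -0.3 -2.1]
axes x [-0.066 -0.009 -0.998] y [ 0.184  0.983 -0.02 ] z [ 0.981 -0.185 -0.063]
heading of y deg 79.38 z deg -10.69
shift tool xyz mm [90.8 22.  38.3]
roll (tool x down => -dyaw) -0.0457 joints [0.219 0.564 0.517 1.59  0.006 0.404]
```

Emit:
arm_command([
  {"x": 0.01, "y": 0.011, "z": 0.019, "roll": -0.025, "fingers": 0},
  {"x": 0.01, "y": 0.011, "z": 0.019, "roll": -0.025, "fingers": 0},
  {"x": 0, "y": 0, "z": 0, "roll": 0, "fingers": 0},
])

```text
clock: 14.47
eef_pos: [0.6535, 0.1492, 0.2156]
tool_rot: [0.046, 0.73, -0.057, 0.68]
ft_force: [-0.4, -0.8, -3.3]
grip_width: 0.0218
```

```bash
python3 - <<'E'
from h import *
plan([.6486,.1518,.15],-8)
E
```

```text
t 14.47 pos [0.6535 0.1492 0.2156] grip 0.0218 F [-0.4 -0.8 -3.3]
axes x [-0.072 -0.011 -0.997] y [ 0.145  0.989 -0.021] z [ 0.987 -0.146 -0.07 ]
heading of y deg 81.67 z deg -8.42
shift tool xyz mm [65.8  3.2 -0.6]
roll (tool x down => -dyaw) -0.0058 joints [0.222 0.675 0.639 1.607 0.005 0.368]
```

```bash
python3 - <<'E'
from h import *
plan([.6472,.1518,.105],-8)
E
```

```text
t 14.47 pos [0.6535 0.1492 0.2156] grip 0.0218 F [-0.4 -0.8 -3.3]
axes x [-0.072 -0.011 -0.997] y [ 0.145  0.989 -0.021] z [ 0.987 -0.146 -0.07 ]
heading of y deg 81.67 z deg -8.42
shift tool xyz mm [110.7   4.    1.2]
roll (tool x down => -dyaw) -0.0058 joints [0.222 0.675 0.639 1.607 0.005 0.368]
```

Emit:
arm_command([
  {"x": 0.022, "y": 0.0015, "z": 0.0005, "roll": -0.006, "fingers": 0},
  {"x": 0.022, "y": 0.0015, "z": 0.0005, "roll": 0, "fingers": 0},
  {"x": 0.022, "y": 0.0015, "z": 0, "roll": 0, "fingers": 0},
  {"x": 0.018, "y": 0, "z": 0, "roll": 0, "fingers": 0},
  {"x": 0.01, "y": 0, "z": 0, "roll": 0, "fingers": 0},
  {"x": 0, "y": 0, "z": 0, "roll": 0, "fingers": 0},
])

```text
clock: 14.97
eef_pos: [0.6447, 0.1433, 0.1155]
tool_rot: [0.051, 0.732, -0.065, 0.677]
ft_force: [-0.3, -0.6, -1.6]
grip_width: 0.022
```

```bash
python3 - <<'E'
from h import *
plan([.6472,.1518,.09],-8)
snap('wrist','w16.png');snap('side','s16.png');snap('top','t16.png')
a=cv2.imread('pics/s16.png');b=cv2.imread('pics/t16.png')
r=lambda i:cv2.resize(i,None,fx=4,fy=4,interpolation=cv2.INTER_CUBIC)
cv2.imwrite('pics/z16.png',np.hstack([r(a[110:230,240:340]),r(b[120:240,190:290])]))
E
```

```text
t 14.97 pos [0.6447 0.1433 0.1155] grip 0.022 F [-0.3 -0.6 -1.6]
axes x [-0.079 -0.013 -0.997] y [ 0.162  0.986 -0.026] z [ 0.984 -0.164 -0.075]
heading of y deg 80.65 z deg -9.46
shift tool xyz mm [25.1  9.5  3. ]
roll (tool x down => -dyaw) -0.0236 joints [0.217 0.692 0.409 1.368 0.004 0.381]
```

View pics/w16.png

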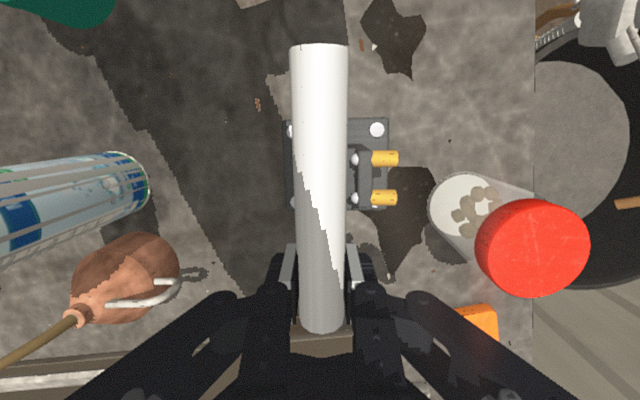

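View pics/z16.png

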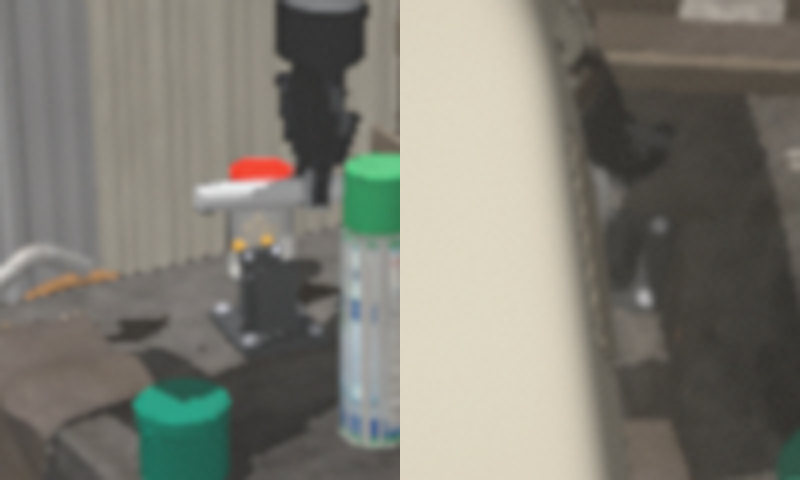

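Emit:
arm_command([
  {"x": 0, "y": 0.0105, "z": 0.003, "roll": -0.03, "fingers": 0},
  {"x": 0, "y": 0, "z": 0, "roll": 0, "fingers": 0},
])

```text
clock: 15.28
eef_pos: [0.6535, 0.1535, 0.1224]
tool_rot: [0.042, 0.729, -0.053, 0.682]
ft_force: [0.4, -0.5, -1.3]
grip_width: 0.0219
```

```bash
python3 - <<'E'
from h import *
plan([.6472,.1518,.09],-8)
E
```

```text
t 15.28 pos [0.6535 0.1535 0.1224] grip 0.0219 F [ 0.4 -0.5 -1.3]
axes x [-0.067 -0.01  -0.998] y [ 0.134  0.991 -0.019] z [ 0.989 -0.135 -0.065]
heading of y deg 82.31 z deg -7.76
shift tool xyz mm [32.7 -1.9 -3.9]
roll (tool x down => -dyaw) 0.0055 joints [0.228 0.701 0.445 1.383 0.005 0.363]
```

Emit:
arm_command([
  {"x": 0.01, "y": 0, "z": -0.003, "roll": 0, "fingers": 0},
  {"x": 0.01, "y": 0, "z": 0, "roll": 0, "fingers": 0},
  {"x": 0.01, "y": 0, "z": 0, "roll": 0, "fingers": 0},
])

```text
clock: 15.53
eef_pos: [0.6532, 0.1537, 0.0993]
tool_rot: [0.045, 0.724, -0.053, 0.687]
ft_force: [-0.2, 0.1, -1.1]
grip_width: 0.022
```

```bash
python3 - <<'E'
from h import *
plan([.6472,.1518,.08],-8)
snap('wrist','w17.png')
E
```

```text
t 15.53 pos [0.6532 0.1537 0.0993] grip 0.022 F [-0.2  0.1 -1.1]
axes x [-0.053 -0.008 -0.999] y [ 0.137  0.99  -0.015] z [ 0.989 -0.138 -0.052]
heading of y deg 82.13 z deg -7.92
shift tool xyz mm [19.6 -2.4 -4.7]
roll (tool x down => -dyaw) 0.0022 joints [0.229 0.701 0.385 1.308 0.004 0.367]
```

View pics/w17.png

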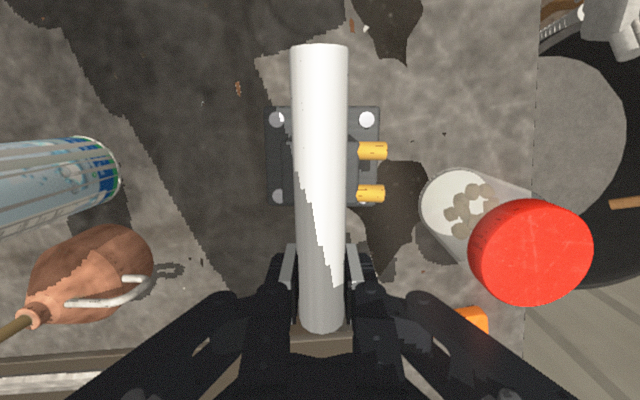

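```bash
python3 - <<'E'
from h import *
c=np.load('pics/w17.npz')
for p in [(367,119.5),(277,119)]: print('bolt',onz(c,*p,.013).round(4))
z=.0993+.016
for p in [(319.5,60),(319.5,180),(321,300)]: print('bar axis',onz(c,*p,z).round(4))
print('far top edge',onz(c,320,44,z+.012),'near',onz(c,323,333,z+.012))
E
```

```text
bolt [0.5878 0.1957 0.013 ]
bolt [0.5781 0.1284 0.013 ]
bar axis [0.5585 0.1657 0.1153]
bar axis [0.6074 0.1588 0.1153]
bar axis [0.6688 0.1509 0.1153]
far top edge [0.55516789 0.16657046 0.1273    ] near [0.67852829 0.15070297 0.1273    ]
```

Emit:
arm_command([
  {"x": 0.006, "y": -0.002, "z": -0.004, "roll": 0, "fingers": 0},
  {"x": 0.006, "y": 0, "z": 0, "roll": 0, "fingers": 0},
  {"x": 0, "y": 0, "z": 0, "roll": 0, "fingers": 0},
])

```text
clock: 15.83
eef_pos: [0.646, 0.1509, 0.0833]
tool_rot: [0.044, 0.726, -0.054, 0.685]
ft_force: [-0.4, 0.5, -1.1]
grip_width: 0.0223
```

```bash
python3 - <<'E'
from h import *
plan([.6488,.1520,.07],-8)
c=snap('wrist','w18.png'); tz=get_obs()['eef_pos'][2]
z=tz+.016
for p in [(319.5,60),(319.5,180),(321,300)]: print('bar axis',onz(c,*p,z).round(4))
print('mid',(onz(c,320,44,z+.012)+onz(c,323,333,z+.012))/2)
E
```

```text
t 15.83 pos [0.646  0.1509 0.0833] grip 0.0223 F [-0.4  0.5 -1.1]
axes x [-0.059 -0.009 -0.998] y [ 0.138  0.99  -0.018] z [ 0.989 -0.139 -0.057]
heading of y deg 82.04 z deg -8.02
shift tool xyz mm [13.1  1.7  3.4]
roll (tool x down => -dyaw) 0.0007 joints [0.228 0.701 0.342 1.271 0.004 0.367]
bar axis [0.5514 0.1631 0.0998]
bar axis [0.6003 0.1561 0.0998]
bar axis [0.6612 0.1482 0.0998]
mid [0.60954553 0.15600911 0.11179536]
```

View pics/w18.png

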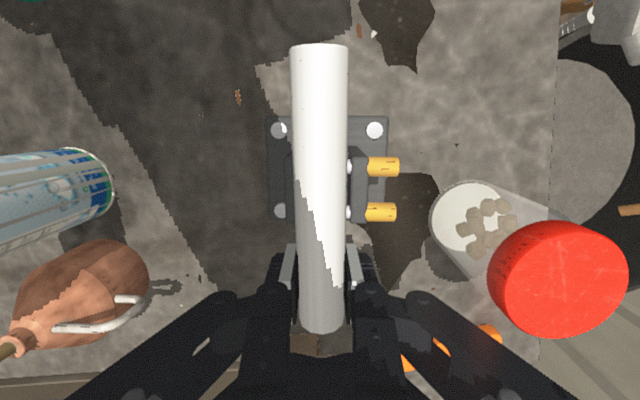

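Emit:
arm_command([
  {"x": 0.005, "y": 0.002, "z": 0.0025, "roll": 0, "fingers": 0},
  {"x": 0, "y": 0, "z": 0, "roll": 0, "fingers": 0},
])

```text
clock: 16.05
eef_pos: [0.6494, 0.1526, 0.0788]
tool_rot: [0.045, 0.725, -0.054, 0.685]
ft_force: [-0.4, 0.0, -1.8]
grip_width: 0.0218
```

```bash
python3 - <<'E'
from h import *
plan([.6488,.1524,.07],-8)
c=snap('wrist','w19.png'); tz=get_obs()['eef_pos'][2]
z=tz+.016
for p in [(319.5,60),(319.5,180),(321,300)]: print('bar axis',onz(c,*p,z).round(4))
print('mid',(onz(c,320,44,z+.012)+onz(c,323,333,z+.012))/2)
a=cv2.imread('pics/w19.png');cv2.imwrite('pics/w19z.png',cv2.resize(a[100:240,250:410],None,fx=4,fy=4,interpolation=cv2.INTER_CUBIC))
E
```

```text
t 16.05 pos [0.6494 0.1526 0.0788] grip 0.0218 F [-0.4  0.  -1.8]
axes x [-0.057 -0.009 -0.998] y [ 0.139  0.99  -0.017] z [ 0.989 -0.14  -0.056]
heading of y deg 82.01 z deg -8.04
shift tool xyz mm [ 8.8 -0.1 -0.1]
roll (tool x down => -dyaw) 0.0002 joints [0.229 0.711 0.348 1.266 0.004 0.369]
bar axis [0.5548 0.1648 0.0955]
bar axis [0.6036 0.1578 0.0955]
bar axis [0.6645 0.1499 0.0955]
mid [0.61285542 0.15767722 0.10753381]
```

View pics/w19z.png

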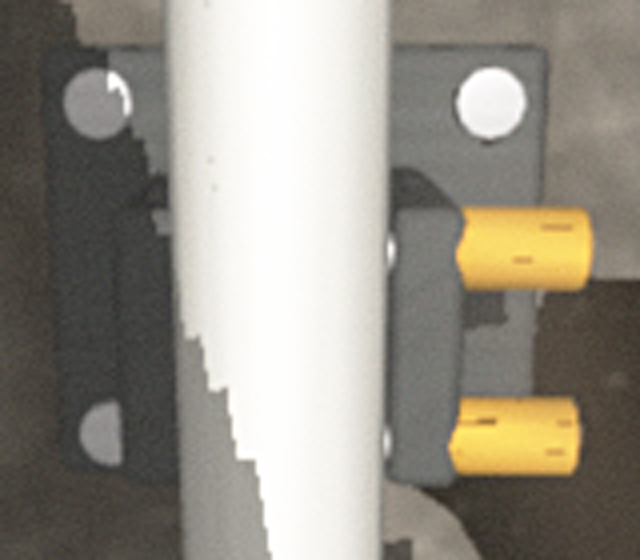

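Emit:
arm_command([
  {"x": 0.005, "y": 0, "z": 0, "roll": 0, "fingers": 0},
  {"x": 0.005, "y": 0, "z": 0, "roll": 0, "fingers": 0},
])

```text
clock: 16.27
eef_pos: [0.6507, 0.1529, 0.0707]
tool_rot: [0.045, 0.724, -0.054, 0.687]
ft_force: [-0.2, -0.4, -2.8]
grip_width: 0.0222
```

```bash
python3 - <<'E'
from h import *
plan([.6494,.1528,.06],-8)
E
```

```text
t 16.27 pos [0.6507 0.1529 0.0707] grip 0.0222 F [-0.2 -0.4 -2.8]
axes x [-0.053 -0.008 -0.999] y [ 0.139  0.99  -0.016] z [ 0.989 -0.14  -0.051]
heading of y deg 82.01 z deg -8.04
shift tool xyz mm [10.8 -0.1 -0.8]
roll (tool x down => -dyaw) 0.0002 joints [0.229 0.716 0.335 1.244 0.004 0.369]
```

Emit:
arm_command([
  {"x": 0.004, "y": 0, "z": -0.0005, "roll": 0, "fingers": 0},
  {"x": 0.004, "y": 0, "z": 0, "roll": 0, "fingers": 0},
  {"x": 0.002, "y": 0, "z": 0, "roll": 0, "fingers": 0},
])

```text
clock: 16.52
eef_pos: [0.6495, 0.1519, 0.0594]
tool_rot: [0.045, 0.724, -0.054, 0.687]
ft_force: [-0.3, -1.6, 2.4]
grip_width: 0.0219
```

```bash
python3 - <<'E'
from h import *
plan([.6494,.1528,.06],-8)
c=snap('wrist','w20.png'); z=get_obs()['eef_pos'][2]+.016
for p in [(319.5,60),(319.5,180),(321,300)]: print('bar axis',onz(c,*p,z).round(4))
E
```

```text
t 16.52 pos [0.6495 0.1519 0.0594] grip 0.0219 F [-0.3 -1.6  2.4]
axes x [-0.053 -0.01  -0.999] y [ 0.139  0.99  -0.018] z [ 0.989 -0.14  -0.051]
heading of y deg 82.0 z deg -8.06
shift tool xyz mm [-0.6  0.9 -0.3]
roll (tool x down => -dyaw) -0.0001 joints [0.229 0.722 0.317 1.219 0.002 0.369]
bar axis [0.5548 0.1641 0.0752]
bar axis [0.6038 0.1571 0.0752]
bar axis [0.6652 0.1491 0.0752]
```

View pics/w20.png

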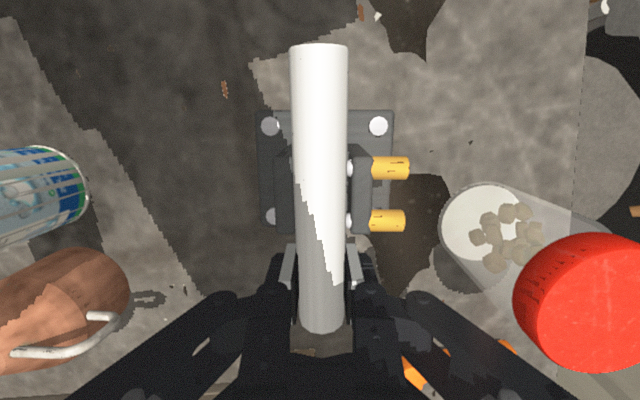

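Emit:
arm_command([
  {"x": 0, "y": 0, "z": 0, "roll": 0, "fingers": 0.5},
  {"x": 0, "y": 0, "z": 0, "roll": 0, "fingers": 1},
  {"x": 0, "y": 0, "z": 0, "roll": 0, "fingers": 1},
  {"x": 0, "y": 0, "z": 0, "roll": 0, "fingers": 1},
  {"x": 0, "y": 0, "z": 0, "roll": 0, "fingers": 1},
  {"x": -0.01, "y": 0, "z": 0, "roll": 0, "fingers": 1},
  {"x": -0.02, "y": 0, "z": 0, "roll": 0, "fingers": 1},
  {"x": -0.025, "y": 0, "z": 0, "roll": 0, "fingers": 1},
  {"x": 0, "y": 0, "z": 0, "roll": 0, "fingers": 0},
  {"x": 0, "y": 0, "z": 0, "roll": 0, "fingers": 0},
])

```text
clock: 17.4
eef_pos: [0.6524, 0.1542, 0.1187]
tool_rot: [0.046, 0.724, -0.053, 0.686]
ft_force: [0.4, 0.4, -0.2]
grip_width: 0.0639
```

```bash
python3 - <<'E'
from h import *
plan([.613,.157,.12],-8)
c=snap('wrist','w21.png'); c=snap('side','s21.png')
a=cv2.imread('pics/s21.png')
cv2.imwrite('pics/z21.png',cv2.resize(a[110:230,240:340],None,fx=5,fy=5,interpolation=cv2.INTER_CUBIC))
E
```

```text
t 17.4 pos [0.6524 0.1542 0.1187] grip 0.0639 F [ 0.4  0.4 -0.2]
axes x [-0.053 -0.007 -0.999] y [ 0.138  0.99  -0.014] z [ 0.989 -0.139 -0.052]
heading of y deg 82.04 z deg -8.0
shift tool xyz mm [  0.8  -2.7 -39.4]
roll (tool x down => -dyaw) 0.0007 joints [0.23  0.688 0.412 1.349 0.006 0.369]
```

View pics/w21.png

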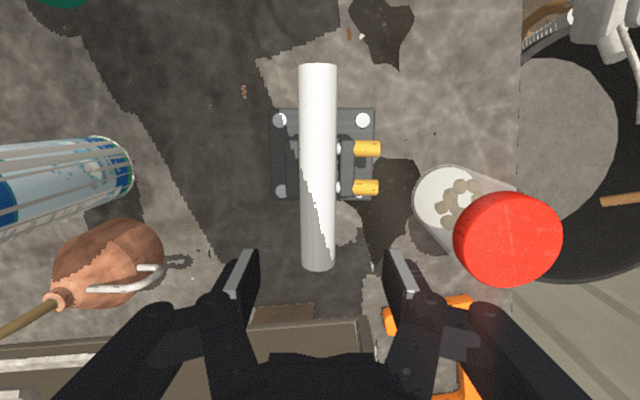

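View pics/z21.png

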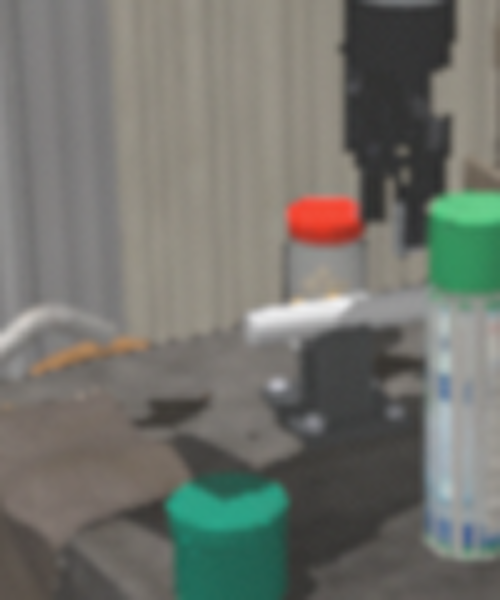

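```bash
python3 - <<'E'
from h import *
c=np.load('pics/w21.npz')
e1=onz(c,318,65,.088);e2=onz(c,319,269,.088); print(e1,e2,(e1+e2)/2,np.linalg.norm(e1-e2))
for y in (120,180,240):
  print(y,onz(c,318.5,y,.076))
E
```

```text
[0.55251191 0.16534832 0.088     ] [0.67616638 0.14825848 0.088     ] [0.61433915 0.1568034  0.088     ] 0.12482983978337225
120 [0.5816988  0.16118034 0.076     ]
180 [0.61901901 0.15583756 0.076     ]
240 [0.66072253 0.14986726 0.076     ]
```

Emit:
arm_command([
  {"x": 0, "y": -0.001, "z": -0.019, "roll": 0, "fingers": 0},
  {"x": 0, "y": -0.001, "z": -0.019, "roll": 0, "fingers": 0},
  {"x": 0, "y": 0, "z": 0, "roll": 0, "fingers": 0},
  {"x": 0, "y": 0, "z": 0, "roll": 0, "fingers": 0},
  {"x": 0, "y": 0, "z": 0, "roll": 0, "fingers": 0},
])

```text
clock: 17.92
eef_pos: [0.6119, 0.1569, 0.1163]
tool_rot: [0.045, 0.725, -0.054, 0.685]
ft_force: [0.2, -0.2, -0.1]
grip_width: 0.0002
```

```bash
python3 - <<'E'
from h import *
plan([.613,.157,.09],-8)
c=snap('wrist','w22.png')
E
```

```text
t 17.92 pos [0.6119 0.1569 0.1163] grip 0.0002 F [ 0.2 -0.2 -0.1]
axes x [-0.058 -0.008 -0.998] y [ 0.139  0.99  -0.016] z [ 0.989 -0.14  -0.057]
heading of y deg 82.02 z deg -8.03
shift tool xyz mm [26.2  0.7  2.6]
roll (tool x down => -dyaw) 0.0003 joints [0.248 0.613 0.272 1.288 0.006 0.387]
```

View pics/w22.png

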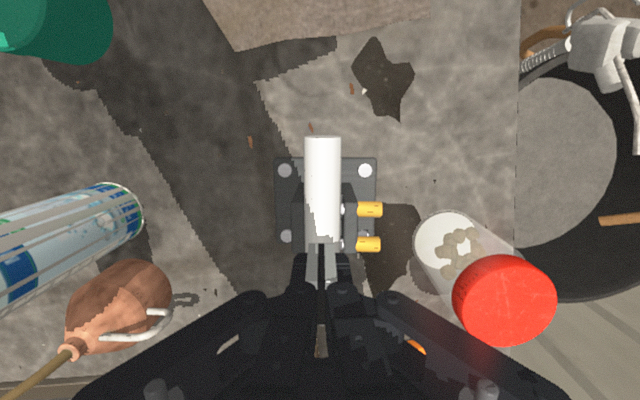

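Now down onto the bar.

Emit:
arm_command([
  {"x": 0.009, "y": 0, "z": 0.001, "roll": 0, "fingers": 0},
  {"x": 0.009, "y": 0, "z": 0.001, "roll": 0, "fingers": 0},
  {"x": 0.006, "y": 0, "z": 0, "roll": 0, "fingers": 0},
])

```text
clock: 18.22
eef_pos: [0.616, 0.1564, 0.0913]
tool_rot: [0.046, 0.724, -0.053, 0.686]
ft_force: [-1.1, -0.3, -0.3]
grip_width: 0.0001
```

```bash
python3 - <<'E'
from h import *
plan([.613,.157,.074],-8)
E
```

```text
t 18.22 pos [0.616  0.1564 0.0913] grip 0.0001 F [-1.1 -0.3 -0.3]
axes x [-0.054 -0.007 -0.999] y [ 0.14   0.99  -0.015] z [ 0.989 -0.14  -0.052]
heading of y deg 81.97 z deg -8.08
shift tool xyz mm [17.4  0.4 -2.2]
roll (tool x down => -dyaw) -0.0006 joints [0.246 0.635 0.243 1.232 0.006 0.386]
```

Emit:
arm_command([
  {"x": 0.006, "y": 0, "z": -0.002, "roll": 0, "fingers": 0},
  {"x": 0.006, "y": 0, "z": -0.001, "roll": 0, "fingers": 0},
  {"x": 0.005, "y": 0, "z": 0, "roll": 0, "fingers": 0},
])

```text
clock: 18.47
eef_pos: [0.6138, 0.1567, 0.0734]
tool_rot: [0.046, 0.723, -0.053, 0.687]
ft_force: [-6.9, -3.0, 37.0]
grip_width: -0.0
```

```bash
python3 - <<'E'
from h import *
plan([.613,.157,.074],-8)
E
```

```text
t 18.47 pos [0.6138 0.1567 0.0734] grip -0.0 F [-6.9 -3.  37. ]
axes x [-0.051 -0.006 -0.999] y [ 0.141  0.99  -0.013] z [ 0.989 -0.141 -0.049]
heading of y deg 81.92 z deg -8.12
shift tool xyz mm [-0.5  0.2 -0.8]
roll (tool x down => -dyaw) -0.0014 joints [0.247 0.643 0.208 1.186 0.006 0.388]
```

Emit:
arm_command([
  {"x": -0.02, "y": 0, "z": 0, "roll": 0, "fingers": 0},
  {"x": -0.03, "y": 0, "z": 0, "roll": 0, "fingers": 0},
  {"x": -0.03, "y": 0, "z": 0, "roll": 0, "fingers": 0},
  {"x": -0.03, "y": 0, "z": 0.005, "roll": 0, "fingers": 0},
  {"x": 0, "y": 0, "z": 0, "roll": 0, "fingers": 0},
])

```text
clock: 18.88
eef_pos: [0.6204, 0.1559, 0.1806]
tool_rot: [0.045, 0.727, -0.055, 0.683]
ft_force: [0.6, -0.5, 1.7]
grip_width: -0.0003
```

```bash
python3 - <<'E'
from h import *
plan(None)
c=snap('wrist','w24.png'); c=snap('side','s24.png')
a=cv2.imread('pics/s24.png')
cv2.imwrite('pics/z24.png',cv2.resize(a[110:260,240:440],None,fx=4,fy=4,interpolation=cv2.INTER_CUBIC))
E
```

```text
t 18.88 pos [0.6204 0.1559 0.1806] grip -0.0003 F [ 0.6 -0.5  1.7]
axes x [-0.063 -0.009 -0.998] y [ 0.14   0.99  -0.018] z [ 0.988 -0.141 -0.061]
heading of y deg 81.95 z deg -8.12
```

View pics/w24.png

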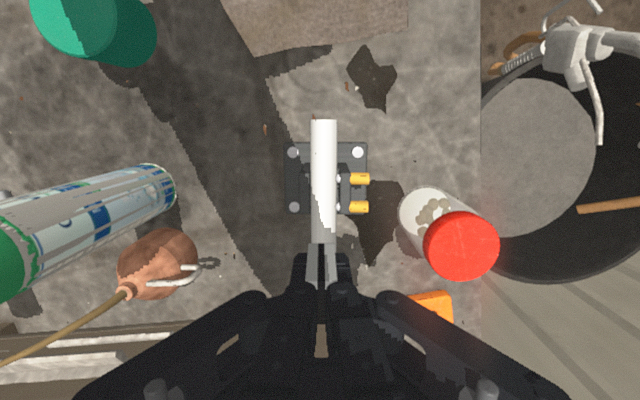

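View pics/z24.png

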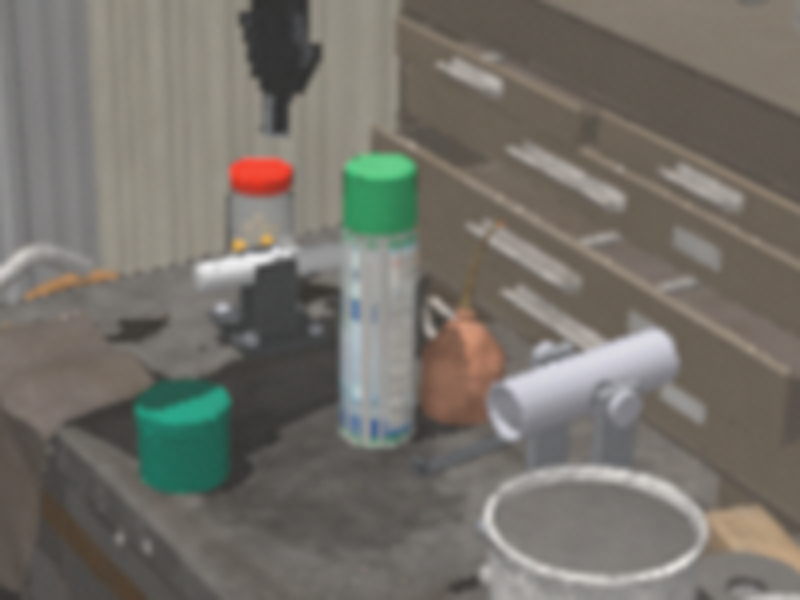

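Emit:
arm_command([
  {"x": -0.03, "y": 0, "z": 0, "roll": 0, "fingers": 0},
  {"x": -0.03, "y": 0, "z": 0, "roll": 0, "fingers": 0},
  {"x": 0, "y": 0.03, "z": 0, "roll": 0, "fingers": 0},
  {"x": 0, "y": 0.03, "z": 0, "roll": 0, "fingers": 0},
  {"x": 0, "y": 0, "z": 0, "roll": 0, "fingers": 0},
])

```text
clock: 19.4
eef_pos: [0.6246, 0.2137, 0.2236]
tool_rot: [0.043, 0.737, -0.06, 0.672]
ft_force: [-1.1, 0.3, -0.5]
grip_width: -0.0001
```

```bash
python3 - <<'E'
from h import *
plan(None)
c=snap('wrist','w25.png'); c=snap('top','t25.png')
a=cv2.imread('pics/w25.png')
cv2.imwrite('pics/w25z.png',cv2.resize(a[100:320,150:370],None,fx=2.7,fy=2.7,interpolation=cv2.INTER_CUBIC))
E
```

```text
t 19.4 pos [0.6246 0.2137 0.2236] grip -0.0001 F [-1.1  0.3 -0.5]
axes x [-0.093 -0.016 -0.995] y [ 0.144  0.989 -0.03 ] z [ 0.985 -0.146 -0.09 ]
heading of y deg 81.73 z deg -8.43
```

View pics/w25z.png

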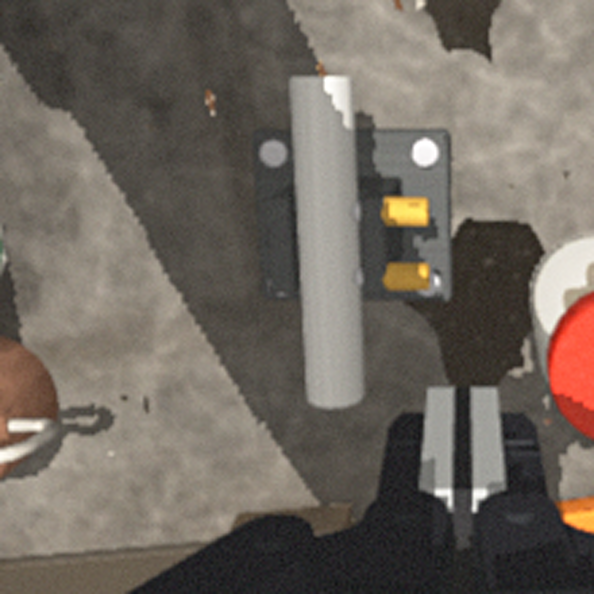

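View pics/t25.png

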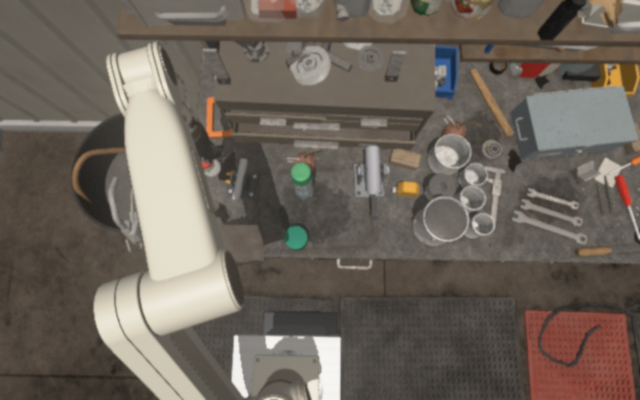

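```bash
python3 - <<'E'
from h import *
w=np.load('pics/w25.npz'); t=np.load('pics/t25.npz'); s=np.load('pics/s24.npz'); s0=np.load('pics/s21.npz')
W=lambda x,y:(150+x/2.7-.3,100+y/2.7-.3)
e1=onz(w,*W(321,76),.074);e2=onz(w,*W(336,405),.074)
print(e1,e2,(e1+e2)/2,np.linalg.norm(e1-e2))
for z in (.062,.076):
  L=onz(w,*W(299,210),z);Rr=onz(w,*W(358,210),z);print('width at z',z,np.linalg.norm(L-Rr), 'len axis')
print('expected side px of bar bottom/top near end seated vs rested', [proj(s,[[.5486,.1658,z]]).round(1).tolist() for z in (.074,.05,.088,.064)])
a=s['frame'][:,:,::-1];cv2.imwrite('pics/s24b.png',cv2.resize(a[150:210,270:340],None,fx=9,fy=9,interpolation=cv2.INTER_CUBIC))
print([(np.array(p)-[270,150])*9 for p in [proj(s,[[.5486,.1658,z]])[0] for z in (.074,.05,.088,.064)]])
print([(np.array(p)-[270,150])*9 for p in [proj(s,[[.677,.148,z]])[0] for z in (.074,.05,.088,.064)]])
E
```

```text
[0.54973768 0.16733665 0.074     ] [0.67675822 0.14950004 0.074     ] [0.61324795 0.15841834 0.074     ] 0.12826676018956565
width at z 0.062 0.023301836542343055 len axis
width at z 0.076 0.022254005133749973 len axis
expected side px of bar bottom/top near end seated vs rested [[[289.0, 175.6]], [[289.2, 182.1]], [[288.9, 171.7]], [[289.1, 178.3]]]
[array([170.97367362, 230.20423913]), array([172.7674972 , 288.73418058]), array([169.91633596, 195.70479754]), array([171.72396033, 254.68503945])]
[array([490.41484936, 175.92603325]), array([490.12928389, 233.16685719]), array([490.58312178, 142.19628415]), array([490.29542118, 199.86508845])]
```

View pics/s24b.png

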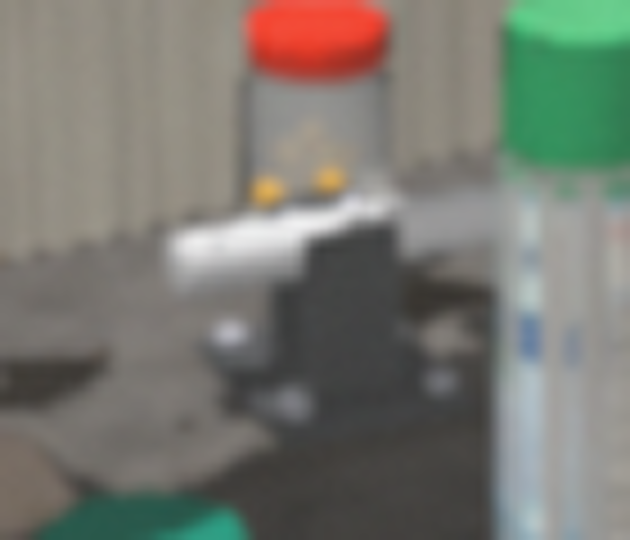

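```bash
python3 -c "
from workcell import job_done
print(job_done())"
```

```text
the job is handed in; nothing more can be done
None
```

The bar is seated on the floor of the clip slot, and I handed the job in at 19.5 s with the gripper clear of everything.

**What I did:**
- I gripped the tube near its mouth and tipped it down to about 0.36 rad. The bar slid out to the lip.
- I then set the tube level again, so that the bar would come out level.
- I took the bar about 29 mm from its bare end, lifted it about 10 mm over the lip and drew it out 98 mm.
- The last joint's range would not allow the direct approach, so I turned the bar end for end. I laid it on the balls and let go, then pressed it down with the shut fingers.

**Last checks:**
- **Seating:** the press ended with the fingertips at 73.4 mm, against 74 mm for the top of a seated bar. In the side view both bar ends match the seated height, not the height on the balls.
- **Centring:** the bar's middle measured x 0.613, y 0.158, against x 0.613, y 0.157 for the seat, so its ends stick out about equally.
- **Bystanders:** they look unmoved in the top and side views. I judged that by eye and did not measure it.

**Margins and disagreements:**
- The wrist force read 37 N at the end of the press, under the 40 N limit. That reading comes only at the end of each call, so the true peak may have been higher.
- The bar's width in the wrist images read 1 to 2 mm under 24 mm. This puts the bar a few millimetres lower in the grip than I had assumed.
- My first estimate of the slot centre, from the top camera, was about 11 mm off. I replaced it with a closer wrist-camera view before placing the bar.

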